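# Test tube into the water bath with the tube holder

### The job

Clip the wooden test-tube holder onto the test tube in the rack, at the height where its handle will lie on the rim of the larger beaker once the tube stands in it; then let go, take the holder by its handle, lift the tube out and stand it gently in the larger beaker. Leave the tube upright on the beaker's floor with the holder still clipped on and lying on the rim. Do not touch the glass tube with the fingers, drop it or tip it far enough to spill, and leave the other things where they are.

Things in the scene. Friction and masses are not known exactly. Their poses are not given: they have to be found in the camera images.
- holder: wooden test-tube holder: sprung clip, 16 mm high, lying flat, used this way up; 18 g. Origin: underside, at the pivot (steel coil); +x to the jaws (tips x=48 mm), +y to the lever. Handle (with the fixed jaw): straight from x=-104 to -30, 9 mm thick, faces y=-28 and -19, then bends to the jaws. Short lever at +y; its thumb tab, 8 mm thick, flares from x=-36, y=6 to x=-55, y=17 (closed)
- holder_lever (a joint): angle of the holder's lever: 0 jaws empty and shut, about 0.10 closed on the tube, 0.55 fully open; a spring closes it
- holder_jaw (a point): centre of the tube seat (V notches) between the jaws at mid height: x=38, y=0, z=8 mm of holder, same axes. Lips in front of the seat close its mouth; with the lever fully open the mouth is about 25 mm wide, from y=-2 to y=+23 mm, so the tube passes it near y=+10
- holder_squeeze (a point): point between handle and thumb tab, x=-49, y=-4, z=8 mm of holder: squeezing both together here along y (49 mm over both when closed, about 18 mm fully open, 4 to 7 N) opens the jaws; fully open, handle and tab lie flat on the fingers. Letting go closes them
- holder_carry (a point): middle of the bare handle behind the lever, x=-80, y=-23.5, z=8 mm of holder: 9 mm thick here (from x=-104 to -60), gripped across it without opening the jaws
- tube: glass test tube, the only tube in the rack: 16 mm in diameter (18 at its flared rim), 112 mm long, with a little sample in it, about 40 g. Origin: centre of its bottom; z along the tube to its mouth
- rack: fixed wooden test-tube rack, 56 x 190 x 58 mm high: base, two end cheeks and a top board (49 to 58 mm up) with four holes of 19.5 mm in a row, 44 mm apart; the tube stands in one, its bottom 8 mm above the table. Origin: centre of the underside; y along the row
- bath: the larger beaker (water bath): clear plastic, 73 mm over the rim, 76 mm high, about 60 mm inside, floor 3 mm thick, 140 g, loose. Origin: centre of its underside. For the handle to lie on its rim with the tube upright, the holder's underside must sit 72 mm (69 to 75) above the tube's bottom
- small_beaker: the smaller beaker, 65 mm in diameter and about 62 mm high, not to be used; origin: centre of its underside
- brown_dropper: dropper bottle of brown glass, 29 mm in diameter, 96 mm high, a bystander; origin: centre of its underside
- clear_dropper: dropper bottle of clear glass, 29 mm in diameter, 92 mm high, a bystander; origin: centre of its underside
There are look-alikes about, which are no part of the job. What is shaped like the holder but yellow is not meant. Leave any purple look-alike of the bath alone.

How it is judged:
On the way, in this order (a step that is already met when the one before it is completed fails the run):
1. the holder is clipped on the tube in the rack and let go (value of joint holder_lever between 0.05 and 0.2 rad and x of holder_jaw in the frame of tube between -0.005 and 0.005 m and y of holder_jaw in the frame of tube between -0.005 and 0.005 m and z of holder_jaw in the frame of tube between 0.06 and 0.112 m and z of tube in the frame of rack below 0.02 m and contact force between the fingers and holder below 0.1 N), for 0.2 s.
2. the tube is lifted clear of the rack, hanging in the holder (z of tube in the frame of rack above 0.06 m and contact force between the fingers and holder above 0.5 N), for 0.1 s.
At the end, for the whole second after the job is handed in: the tube stands on the larger beaker's floor (within 30 mm of its axis), within 0.3 rad of upright, the holder still clipped round it (seat within 6 mm of the tube's axis) and lying on the beaker's rim; the beaker upright on the table, all at rest (z of tube in the frame of bath below 0.012 m and horizontal distance between tube and bath below 0.03 m and angle between tube's own z axis and vertical below 0.3 rad and angle between bath's own z axis and vertical below 0.1 rad and height (world z) of bath below 0.01 m and value of joint holder_lever between 0.05 and 0.2 rad and x of holder_jaw in the frame of tube between -0.006 and 0.006 m and y of holder_jaw in the frame of tube between -0.006 and 0.006 m and contact force between holder and bath above 0.02 N and linear speed of each of tube, holder below 0.02 m/s); the robot touches nothing.
It fails at once if the fingers touch the glass tube (contact force between the fingers and tube above 1 N).
It fails at once if the tube is tipped far enough to spill (over 0.7 rad) (angle between tube's own z axis and vertical above 0.7 rad).
It fails at once if the tube is dropped (it falls faster than 0.4 m/s with no finger on the holder) (linear speed of tube above 0.4 m/s and contact force between the fingers and holder below 0.05 N).
It fails at once if a bystander is pushed more than 20 mm (distance of any of small_beaker, brown_dropper, clear_dropper from where it was at the start of the episode above 0.02 m).
It also fails if it takes over 67 s, if anything falls off the work surface, if the arm or the gripper's body presses on something with over 40 N, if the wrist force passes 120 N, or if a joint passes its speed limit or range.

### The arm

A 6-joint arm with a two-finger parallel gripper is mounted at the origin on a cart in front of the work surface, level with it; the furniture and walls round the work are solid. World frame = base frame: x ahead of the robot, y to its left, z up, the work surface at z = 0. Lengths are in m, angles in rad, forces in N, time in s.
With the tool pointing down it reaches from about 0.375 to 0.975 m from the base axis. Payload 3.8 kg.
Tool frame: the origin (TCP) lies midway between the tips of the shut fingers; the grasp point (between the pads) lies 19 mm behind it; z points along the fingers, y is the line along which they close (so a half turn about z gives the same grasp; the last joint's range is limited). The gripper opens to 85 mm and grips with 20 to 120 N. Pads are 22 mm wide; open, the fingers measure 114 mm over their backs; the gripper's body (76 mm by 85 mm) begins 54 mm behind the grasp point. The pads swing forward as they close: fully open they stand 13 mm farther back than shut.
Start: joints at [1.253, 0.264, 1.604, -0, 1.274, -0.037], TCP at [0.187, 0.649, 0.231] pointing down, gripper open.
Joint ranges: [-2.63, 2.63], [-0.94, 2.18], [0.31, 2.57], [-1.31, 4.45], [0, 2.66], [-2.55, 2.55]. Speed limits (rad/s): [2.57, 2.57, 3.14, 3.14, 3.14, 3.14].

### API

Orientations are given as a rotation vector (axis times angle).
In Python, from workcell import * gives the robot as it stands. The module is installed in compiled form; this text tells all that it offers.
- The arm moves only by the tool apply_moves, never from a script. Its arguments are lists of equal length, an entry for each row: "fingers": the opening, from 0 (shut) to 1 (fully open); "travel": the shift along the tool's x, y, z normalised to -1 to 1, where 1 is 0.05 m, a list of three; "rotation": the turn, a rotation vector about the tool's x, y, z normalised to -1 to 1, where 1 is 6 degrees, a list of three. In form: {"fingers": [fingers, ...], "travel": [[dx, dy, dz], ...], "rotation": [[ax, ay, az], ...]}. A call has 1 to 12 rows; each row shifts and turns the commanded pose from where the row before left it, along the tool's axes as they then stand; what a row does not reach is not made up. A row lasts 1/10 s, in which the tool goes at most 50 mm and 8.59 degrees, less where a joint would pass 70% of its speed; a pose out of reach is approached as far as the arm can. A call with a number of a shift or a turn outside -1 to 1 is refused whole. A call with a gripper value outside its range is refused whole. The fingers move at their own pace and stop on an object; "newtons" is the grip in N (left out, the last holds). Time passes only in rows, so rows that do not move let the fingers close. It gives the time, the measured TCP pose, the force, the opening and the grip force at its end, in the units of the state.
- read_state(): the state, without advancing time (a new reading comes with each control period).
- read_camera(name): name is "scene" or "side" or "wrist"; returns a dict with "image" (420x560x3 uint8, red, green, blue), "fx", "fy", "cx", "cy" (pixels), "extrinsics" (4x4, takes a point from world to camera coordinates). Camera axes: x right, y down, z forward; pixel columns grow to the right and rows downward; lengths in m; the calibration is good to about 2 mm. A picture is of the moment at which its call begins. There is no depth.
- finish_job(): hands the job in; it is judged then, once.
Trained networks look in the newest picture that a camera, given by its name, has taken for a name from the list of things; names that differ only in an ending like _2 or _b are one class to them, and where a whole thing is asked for, a point or a joint stands for the part that bears it (a point fixed in the world has none). Each returns a list of dicts, best first, with "p" (0 to 1); they miss things now and then, are a little off and sometimes report something else, mostly with a low value. They report only what shows in the picture. A call takes as long as a camera call. They do not tell look-alikes from the thing itself.
- regions_of(camera, name): "mask" (420x560 bool, what is visible of it) and "bbox" ([left, top, width, height] in pixels, round what is visible of it).
- tip_of(camera, name): "location" ([column, row] in pixels: a listed point, or the origin of a listed thing).
The state is a dict: "time": time; "q": joint angles; "joint_vel": joint speeds; "joint_torque": joint torques, N m; "tool_pos": TCP position; "tcp_rot": TCP orientation; "wrist_force": force on the tool from outside, world axes, zero at the start; "torque": the same for the moment, N m; "width": opening from 0.0 (shut) to 1.0 (fully open); "grip_force": force on a finger pad.
Only numpy, scipy, OpenCV 4.12 (cv2) and the standard library are available. Lean on these libraries where they do the work, as an engineer would, in place of code of your own. Each camera call takes 0.05 s, during which the arm holds its last target. There are 200 camera calls.

## Working session

There is one attempt and no reset: what is moved stays moved. The work goes in short steps, Python scripts to look and compute and a tool call to move; the robot and the scene stay as the last step left them, time stands still between calls to the robot, and variables do not carry over. Pictures are saved under pics/ and viewed, at most 10 in all, crops included, and the job is handed in when it is done.

Besides the shell and the picture viewer there is one more tool, called after ">>>" as a command line: name --argument value ..., lists and objects as JSON in quotes. apply_moves: Moves the arm, as the interface text tells. Scaled input: -1 to 1 covers 0.05 m each way for a shift and 6 degrees each way for a turn. Its arguments: {"type":"object","properties":{"fingers":{"type":"array","items":{"type":"number"}},"travel":{"type":"array","items":{"type":"array","items":{"type":"number"}}},"rotation":{"type":"array","items":{"type":"array","items":{"type":"number"}}},"newtons":{"type":"number"}},"required":["fingers","travel","rotation"]}

```bash
mkdir -p pics; cat > h.py <<'E'
import numpy as np, cv2
from workcell import *
from scipy.spatial.transform import Rotation as R
def ray(c,uv):
    T=np.array(c["extrinsics"]); d=np.array([(uv[0]-c["cx"])/c["fx"],(uv[1]-c["cy"])/c["fy"],1.])
    Rm=T[:3,:3]; return -Rm.T@T[:3,3], Rm.T@d
def atz(c,uv,z):
    o,d=ray(c,uv); return o+d*(z-o[2])/d[2]
def tri(cs,uvs):
    A=np.zeros((3,3));b=np.zeros(3);L=[]
    for c,uv in zip(cs,uvs):
        o,d=ray(c,uv);d=d/np.linalg.norm(d);P=np.eye(3)-np.outer(d,d);A+=P;b+=P@o;L.append((o,P))
    x=np.linalg.solve(A,b); return x,[float(np.linalg.norm(P@(x-o))) for o,P in L]
def proj(c,p):
    T=np.array(c["extrinsics"]);q=T[:3,:3]@np.array(p)+T[:3,3]
    return np.array([c["fx"]*q[0]/q[2]+c["cx"],c["fy"]*q[1]/q[2]+c["cy"]])
def save(c,n): cv2.imwrite("pics/"+n,np.ascontiguousarray(c["image"][:,:,::-1]))
E
python3 - <<'E'
from h import *
np.set_printoptions(precision=4,suppress=True)
s=read_state();print(s)
cs={}
for n in ["scene","side","wrist"]:
    c=read_camera(n);save(c,n+"0.png");cs[n]=c
    o,d=ray(c,(280,210));print(n,o,d,c["fx"])
    for t in ["holder","holder_jaw","holder_squeeze","holder_carry","tube","rack","bath","small_beaker","brown_dropper","clear_dropper"]:
        r=tip_of(n,t); print(t,[(np.round(x["location"]).tolist(),round(x["p"],2), atz(c,x["location"],0.008 if "holder" in t or t=="tube" else 0)[:2].round(3).tolist()) for x in r])
a=np.hstack([cs["scene"]["image"],cs["side"]["image"]])
E
```

```text
{'time': 0.0, 'q': array([ 1.2531,  0.2648,  1.6054,  0.    ,  1.2737, -0.0369]), 'joint_vel': array([-0.0005,  0.0012,  0.0003,  0.0004,  0.0012,  0.0011]), 'joint_torque': array([  0.0002, -51.5106, -36.7322,   0.0002,   0.0122,  -0.    ]), 'tool_pos': array([0.1868, 0.6479, 0.2299]), 'tcp_rot': array([-0.4395, -3.1103,  0.0035]), 'wrist_force': array([0.2411, 0.6494, 0.9832]), 'torque': array([-0.0274,  0.0187,  0.0117]), 'grip_force': 0.0, 'width': 1.002838867480432}
scene [0.0222 0.5343 0.5362] [ 0.5756 -0.6523 -0.4932] 468.1870316347751
holder [([279.0, 262.0], 0.9, [0.507, -0.009]), ([235.0, 304.0], 0.6, [0.486, 0.128])]
holder_jaw [([272.0, 250.0], 0.93, [0.545, -0.032]), ([258.0, 299.0], 0.67, [0.464, 0.093])]
holder_squeeze [([293.0, 274.0], 0.6, [0.463, 0.001]), ([206.0, 302.0], 0.58, [0.525, 0.156])]
holder_carry [([310.0, 279.0], 0.88, [0.431, -0.009]), ([185.0, 309.0], 0.82, [0.539, 0.191])]
tube [([178.0, 260.0], 0.77, [0.661, 0.109])]
rack [([186.0, 258.0], 0.78, [0.662, 0.09])]
bath [([348.0, 197.0], 0.86, [0.563, -0.328]), ([304.0, 187.0], 0.63, [0.679, -0.304])]
sm
[... 539 characters left out ...]
, -0.002])]
holder_carry [([381.0, 270.0], 0.68, [0.423, -0.022]), ([307.0, 375.0], 0.6, [0.532, 0.194])]
tube []
rack [([231.0, 309.0], 0.65, [0.668, 0.088])]
bath [([264.0, 172.0], 0.96, [0.681, -0.302]), ([312.0, 167.0], 0.55, [0.574, -0.334])]
small_beaker [([298.0, 210.0], 0.8, [0.587, -0.176])]
brown_dropper [([308.0, 262.0], 0.75, [0.553, -0.031]), ([200.0, 236.0], 0.64, [0.767, -0.075]), ([379.0, 270.0], 0.42, [0.426, -0.029])]
clear_dropper [([202.0, 209.0], 0.55, [0.786, -0.154])]
wrist [0.1116 0.6699 0.3744] [ 0.3016 -0.0899 -0.9493] 361.8813022088258
holder []
holder_jaw []
holder_squeeze []
holder_carry []
tube []
rack []
bath []
small_beaker []
brown_dropper []
clear_dropper []
```

View pics/scene0.png

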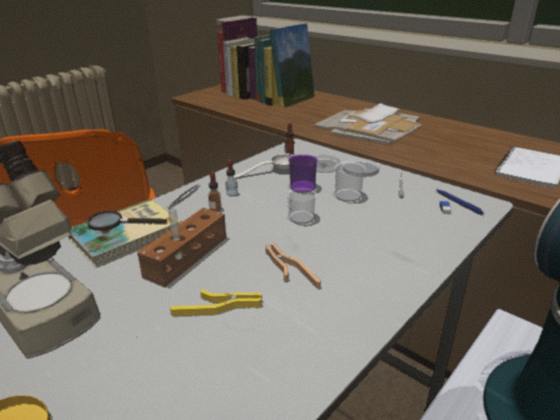

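View pics/side0.png

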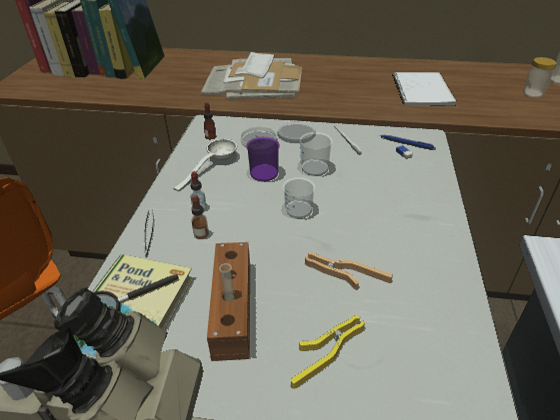

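The wooden holder lies at about (507,-8) mm with its jaws toward the tube, at pixel (272,250) in the scene view. The yellow one near (230,300) is the decoy. The tube stands in the second hole of the rack at (175,225). The clear bath is at scene (348,185), with the purple decoy to its left and the small beaker at (302,205).

```bash
cat >> h.py <<'E'
def plan(pos,yaw,maxstep=0.9,state=None,maxrot=1.0):
    """rows to world TCP pos with tool y at world angle yaw (rad; mod pi by nearest), tool down"""
    s=state or read_state(); Rm=R.from_rotvec(s["tcp_rot"]).as_matrix(); p=np.array(s["tool_pos"])
    y=np.array([np.cos(yaw),np.sin(yaw),0]); z=np.array([0,0,-1.]); x=np.cross(y,z)
    G=np.c_[x,y,z]; rv=R.from_matrix(Rm.T@G).as_rotvec(); d=np.array(pos)-p
    n=int(max(np.ceil(np.linalg.norm(d)/0.05/maxstep),np.ceil(np.linalg.norm(rv)/np.radians(6)/maxrot),1))
    dr=rv/n; T=[];Q=[]
    for i in range(n):
        T.append((Rm.T@(d/n)/0.05).round(3).tolist());Q.append((dr/np.radians(6)).round(3).tolist()); Rm=Rm@R.from_rotvec(dr).as_matrix()
    print("n",n,"q",np.round(s["q"],2));
    for a,b in zip(T,Q): print(a,b)
def toolyaw(s):
    m=R.from_rotvec(s["tcp_rot"]).as_matrix(); return np.arctan2(m[1,1],m[0,1])
E
python3 -c "
from h import *
print(np.degrees(toolyaw(read_state())))
plan([0.45,-0.01,0.23],np.radians(70))"
```

```text
73.91301439064183
n 16 q [ 1.25  0.26  1.6  -0.    1.27 -0.04]
[-0.544, -0.7, 0.002] [0.0, 0.0, 0.041]
[-0.547, -0.698, 0.002] [0.0, 0.0, 0.041]
[-0.55, -0.695, 0.002] [0.0, 0.0, 0.041]
[-0.553, -0.693, 0.002] [0.0, 0.0, 0.041]
[-0.556, -0.69, 0.002] [0.0, 0.0, 0.041]
[-0.559, -0.688, 0.002] [0.0, 0.0, 0.041]
[-0.562, -0.686, 0.002] [0.0, 0.0, 0.041]
[-0.565, -0.683, 0.002] [0.0, 0.0, 0.041]
[-0.567, -0.681, 0.002] [0.0, 0.0, 0.041]
[-0.57, -0.678, 0.002] [0.0, 0.0, 0.041]
[-0.573, -0.676, 0.002] [0.0, 0.0, 0.041]
[-0.576, -0.674, 0.002] [0.0, 0.0, 0.041]
[-0.579, -0.671, 0.002] [0.0, 0.0, 0.041]
[-0.582, -0.669, 0.002] [0.0, 0.0, 0.041]
[-0.585, -0.666, 0.002] [0.0, 0.0, 0.041]
[-0.588, -0.664, 0.002] [0.0, 0.0, 0.041]
```

>>> apply_moves --fingers '[1,1,1,1,1,1,1,1,1,1]' --travel '[[-0.55,-0.7,0],[-0.55,-0.7,0],[-0.55,-0.7,0],[-0.55,-0.69,0],[-0.56,-0.69,0],[-0.56,-0.69,0],[-0.56,-0.69,0],[-0.56,-0.68,0],[-0.57,-0.68,0],[-0.57,-0.68,0]]' --rotation '[[0,0,0.04],[0,0,0.04],[0,0,0.04],[0,0,0.04],[0,0,0.04],[0,0,0.04],[0,0,0.04],[0,0,0.04],[0,0,0.04],[0,0,0.04]]'

```text
time: 2.65
tool_pos: [0.3522, 0.235, 0.2317]
tcp_rot: [0.504, 3.1, 0.001]
wrist_force: [0.3, 0.3, -0.2]
width: 0.999
grip_force: 0.0
```

>>> apply_moves --fingers '[1,1,1,1,1,1,1,1,1]' --travel '[[-0.57,-0.68,0],[-0.57,-0.67,0],[-0.58,-0.67,0],[-0.58,-0.67,0],[-0.58,-0.67,0],[-0.59,-0.66,0],[0,0,0],[0,0,0],[0,0,0]]' --rotation '[[0,0,0.04],[0,0,0.04],[0,0,0.04],[0,0,0.04],[0,0,0.04],[0,0,0.04],[0,0,0],[0,0,0],[0,0,0]]'

```text
time: 3.55
tool_pos: [0.4496, -0.0095, 0.2312]
tcp_rot: [-0.543, -3.094, -0.001]
wrist_force: [0.2, 1.1, 0.8]
width: 1.001
grip_force: 0.0
```

```bash
python3 - <<'E'
from h import *
c=read_camera("wrist");save(c,"w1.png")
for t in ["holder","holder_jaw","holder_squeeze","holder_carry","tube","rack"]:
    r=tip_of("wrist",t); z=0 if t=="holder" else .008
    print(t,[(np.round(x["location"],1).tolist(),round(x["p"],2),atz(c,x["location"],z)[:2].round(4).tolist()) for x in r])
E
```

```text
holder [([294.8, 221.0], 0.81, [0.5095, -0.0154]), ([416.1, 167.0], 0.68, [0.4959, 0.1241])]
holder_jaw [([292.3, 259.9], 0.97, [0.5493, -0.0326]), ([386.5, 147.4], 0.74, [0.4635, 0.0984])]
holder_squeeze [([290.1, 182.0], 0.89, [0.4642, -0.0052]), ([463.9, 183.9], 0.79, [0.5278, 0.1645])]
holder_carry [([273.0, 151.1], 0.84, [0.428, -0.0107]), ([494.4, 181.0], 0.58, [0.5355, 0.195])]
tube []
rack []
```

View pics/w1.png

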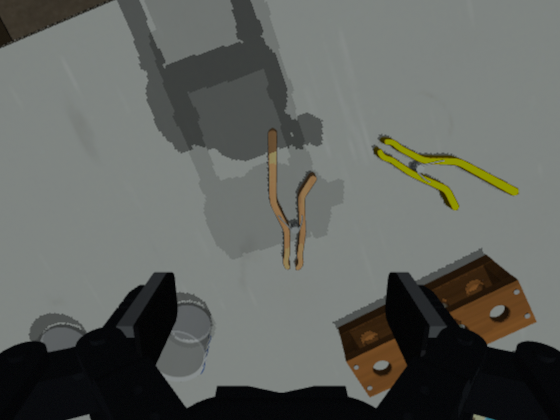

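```bash
cat >> h.py <<'E'
HP={"holder":(0,0,0),"holder_jaw":(.038,0,.008),"holder_squeeze":(-.049,-.004,.008),"holder_carry":(-.08,-.0235,.008)}
def rigid(src,dst):
    a=np.array(src)[:,:2];b=np.array(dst)[:,:2];a0=a.mean(0);b0=b.mean(0);H=(a-a0).T@(b-b0)
    th=np.arctan2(H[0,1]-H[1,0],H[0,0]+H[1,1]);c,s=np.cos(th),np.sin(th);M=np.array([[c,-s],[s,c]])
    t=b0-M@a0; return th,t,np.linalg.norm(a@M.T+t-b,axis=1)
E
python3 - <<'E'
from h import *
c=read_camera("wrist")
src=[];dst=[]
for t,p in HP.items():
    r=tip_of("wrist",t);r=[x for x in r if x["location"][0]<340]
    if r: src.append(p);dst.append(atz(c,r[0]["location"],p[2]))
th,t,e=rigid(src,dst);print("rigid",np.degrees(th),t,e)
ms=regions_of("wrist","holder");print([(m["p"],m["bbox"]) for m in ms])
m=[m for m in ms if m["bbox"][0]<340][0]["mask"]
# handle centreline
pts=[]
for v in range(136,192,4):
    u=np.where(m[v,:290])[0]
    if len(u): 
        # first run
        k=np.where(np.diff(u)>1)[0]; u=u[:k[0]+1] if len(k) else u
        pts.append(np.r_[atz(c,(u.mean(),v),.012)[:2],len(u)])
pts=np.array(pts);print(pts.round(4))
x,y=pts[:,0],pts[:,1];f=np.polyfit(x,y,1);print("handle angle",np.degrees(np.arctan(f[0])),f)
vv,uu=np.where(m);i=vv.argmin();j=vv.argmax();print("ends",atz(c,(uu[i],vv[i]),.016),atz(c,(uu[j],vv[j]),.008))
E
```

```text
rigid -19.891873814057313 [ 0.51381487 -0.0166664 ] [0.0032547  0.00076525 0.00225435 0.00181253]
[(0.89, [267.8, 130.2, 48.9, 138.3]), (0.88, [372.0, 138.5, 142.4, 74.1])]
[[ 4.133e-01 -6.700e-03  8.000e+00]
 [ 4.170e-01 -8.100e-03  8.000e+00]
 [ 4.205e-01 -9.900e-03  7.000e+00]
 [ 4.244e-01 -1.080e-02  6.000e+00]
 [ 4.282e-01 -1.220e-02  6.000e+00]
 [ 4.320e-01 -1.360e-02  8.000e+00]
 [ 4.358e-01 -1.500e-02  8.000e+00]
 [ 4.396e-01 -1.640e-02  8.000e+00]
 [ 4.435e-01 -1.790e-02  8.000e+00]
 [ 4.474e-01 -1.930e-02  6.000e+00]
 [ 4.513e-01 -2.070e-02  6.000e+00]
 [ 4.552e-01 -2.220e-02  6.000e+00]
 [ 4.592e-01 -2.370e-02  6.000e+00]
 [ 4.634e-01 -2.470e-02  7.000e+00]]
handle angle -19.91108069948653 [-0.3622137   0.14281956]
ends [ 0.40695323 -0.00582296  0.016     ] [ 0.55654941 -0.04351416  0.008     ]
```

The holder is posed at -19.9°, with its pivot near (0.513,-0.0175). The wrist picture shows the handle from (272,132) and the jaws at (293,265).

```bash
python3 -c "
from h import *
plan([0.4655,-0.0046,0.045],np.radians(70.1))"
```

```text
n 5 q [-0.08 -0.17  2.06 -0.    1.26 -1.3 ]
[-0.051, 0.042, 0.745] [0.0, 0.0, -0.001]
[-0.051, 0.042, 0.745] [0.0, 0.0, -0.001]
[-0.051, 0.042, 0.745] [0.0, 0.0, -0.001]
[-0.051, 0.042, 0.745] [0.0, 0.0, -0.001]
[-0.051, 0.042, 0.745] [0.0, 0.0, -0.001]
```

>>> apply_moves --fingers '[0.75,0.75,0.75,0.75,0.75,0.75,0.75]' --travel '[[-0.05,0.04,0.75],[-0.05,0.04,0.75],[-0.05,0.04,0.75],[-0.05,0.04,0.75],[-0.05,0.04,0.75],[0,0,0],[0,0,0]]' --rotation '[[0,0,0],[0,0,0],[0,0,0],[0,0,0],[0,0,0],[0,0,0],[0,0,0]]' --newtons 20

```text
time: 4.9
tool_pos: [0.4646, -0.005, 0.0436]
tcp_rot: [-0.543, -3.092, 0.0]
wrist_force: [0.5, 0.8, -0.3]
width: 0.751
grip_force: 0.0
```

>>> apply_moves --fingers '[0.75,0.75,0.65,0.6,0.55,0.5,0.45,0.4,0.35,0.3,0.25,0.22]' --travel '[[0.02,0,0.41],[0,0,0.4],[0,0,0],[0,0,0],[0,0,0],[0,0,0],[0,0,0],[0,0,0],[0,0,0],[0,0,0],[0,0,0],[0,0,0]]' --rotation '[[0,0,0],[0,0,0],[0,0,0],[0,0,0],[0,0,0],[0,0,0],[0,0,0],[0,0,0],[0,0,0],[0,0,0],[0,0,0],[0,0,0]]'

```text
time: 6.1
tool_pos: [0.4646, -0.0047, 0.0034]
tcp_rot: [0.543, 3.094, 0.0]
wrist_force: [0.5, -2.0, 6.8]
width: 0.221
grip_force: 6.8
```

>>> apply_moves --fingers '[0.15,0.12,0.1,0.1,0.1]' --travel '[[0,0,0],[0,0,0],[0,0,0],[0,0,0],[0,0,0]]' --rotation '[[0,0,0],[0,0,0],[0,0,0],[0,0,0],[0,0,0]]'

```text
time: 6.6
tool_pos: [0.4646, -0.0047, 0.0035]
tcp_rot: [0.543, 3.094, 0.0]
wrist_force: [0.1, -0.7, 6.1]
width: 0.198
grip_force: 21.5
```

>>> apply_moves --fingers '[0.1,0.1,0.1,0.1,0.1,0.1]' --travel '[[0,0,-0.2],[0,0,-0.7],[0,0,-0.8],[0,0,-0.6],[0,0,0],[0,0,0]]' --rotation '[[0,0,0],[0,0,0],[0,0,0],[0,0,0],[0,0,0],[0,0,0]]'

```text
time: 7.2
tool_pos: [0.4642, -0.0045, 0.1187]
tcp_rot: [0.543, 3.093, 0.0]
wrist_force: [-0.0, -0.5, -1.0]
width: 0.2
grip_force: 20.9
```

```bash
python3 - <<'E'
from h import *
s=read_state();print(s["tool_pos"],s["width"],s["grip_force"],np.degrees(toolyaw(s)))
cs={}
for n in ["wrist","scene","side"]:
    c=cs[n]=read_camera(n);save(c,n+"2.png")
    for t in ["holder","holder_jaw","holder_carry"]+([] if n=="wrist" else ["tube","rack","bath"]):
        print(n,t,[(np.round(x["location"],1).tolist(),round(x["p"],2)) for x in tip_of(n,t)])
    if n!="wrist":
        for m in regions_of(n,"tube"): print(n,"tube reg",m["p"],m["bbox"])
E
python3 -c "
import cv2,numpy as np
a=cv2.imread('pics/wrist2.png');b=cv2.imread('pics/scene2.png')[170:340,120:360];d=cv2.imread('pics/side2.png')[190:370,170:400]
r=np.hstack([cv2.resize(b,(400,283)),cv2.resize(d,(400,283))]);w=cv2.resize(a[100:420],(545,311))
o=np.zeros((594,800,3),np.uint8);o[:283]=r;o[283:594,:545]=w;cv2.imwrite('pics/m2.png',o)"
```

```text
[ 0.46424008 -0.00451808  0.11870927] 0.20000991887456643 20.909617440775037 70.07583379357361
wrist holder [([452.5, 182.4], 0.85), ([319.9, 360.9], 0.67)]
wrist holder_jaw [([415.2, 158.0], 0.8)]
wrist holder_carry [([272.1, 217.9], 0.89)]
scene holder [([275.0, 214.5], 0.91), ([233.6, 304.6], 0.62)]
scene holder_jaw [([266.5, 201.7], 0.91), ([258.8, 300.3], 0.77)]
scene holder_carry [([185.2, 308.7], 0.83), ([308.5, 225.6], 0.57)]
scene tube [([179.1, 259.3], 0.56)]
scene rack []
scene bath [([350.8, 197.4], 0.8)]
scene tube reg 0.9 [168.4, 209.2, 13.9, 52.7]
side holder [([335.5, 339.3], 0.62), ([331.7, 227.3], 0.57)]
side holder_jaw [([306.9, 219.2], 0.89), ([356.8, 324.0], 0.89)]
side holder_carry [([306.8, 376.2], 0.87), ([384.4, 227.7], 0.83)]
side tube []
side rack [([232.9, 307.1], 0.7)]
side bath [([317.6, 166.1], 0.88), ([263.8, 173.4], 0.62)]
side tube reg 0.89 [222.3, 264.5, 14.7, 36.2]
```

View pics/m2.png

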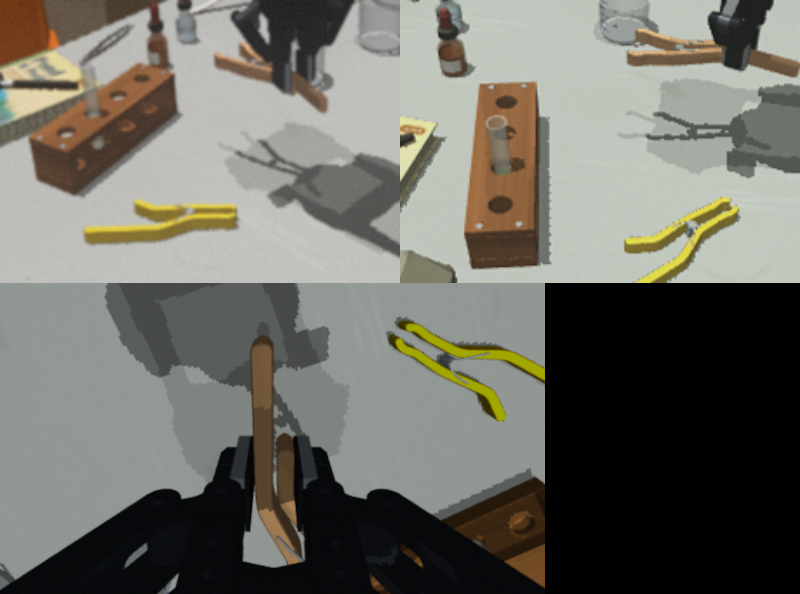

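```bash
python3 - <<'E'
from h import *
np.set_printoptions(precision=4,suppress=True)
s=read_state();c=read_camera("wrist")
E=np.array(c["extrinsics"])
def pose(p,rv):
    T=np.eye(4);T[:3,:3]=R.from_rotvec(rv).as_matrix();T[:3,3]=p;return T
X=E@pose(s["tool_pos"],s["tcp_rot"])   # cam<-tool
T1=pose([0.4496,-0.0095,0.2312],[-0.543,-3.094,-0.001])
c1=dict(c);c1["extrinsics"]=X@np.linalg.inv(T1)
im=cv2.imread("pics/w1.png")
g=cv2.cvtColor(im,cv2.COLOR_BGR2GRAY)
def hole(im,u,v,r=14):
    q=im[v-r:v+r,u-r:u+r].astype(int)
    m=((q[:,:,2]-q[:,:,0])<35)|(q.sum(2)>500)  # not wood-saturated
    n,l,st,ce=cv2.connectedComponentsWithStats(m.astype(np.uint8))
    k=1+st[1:,4].argmax();return ce[k]+[u-r,v-r],st[k]
for uv in [(381,367),(499,313)]:
    h,st=hole(im,*uv);print("hole",h,st,atz(c1,h,.058))
for uv in [(515,293),(527,319),(356,365),(369,393)]: print("screw",atz(c1,uv,.058))
cs={n:read_camera(n) for n in("scene","side")}
for n,uvs in {"scene":[(205,216),(191,227),(159,249)],"side":[(231,255),(228,320)]}.items():
    b=cv2.imread(f"pics/{n}2.png")
    for uv in uvs:
        h,st=hole(b,*uv,r=9);print(n,"hole",h,st[4],atz(cs[n],h,.058))
# tube mouth
m={n:regions_of(n,"tube")[0] for n in cs}
for n in m:
    v,u=np.where(m[n]["mask"]);print(n,m[n]["bbox"],[(int(r),round(float(u[v==r].min()),1),round(float(u[v==r].max()),1)) for r in range(v.min(),v.max()+1,4)])
E
python3 -c "
import cv2,numpy as np
b=cv2.imread('pics/scene2.png')[195:285,130:235];d=cv2.imread('pics/side2.png')[240:365,195:260]
cv2.imwrite('pics/m3.png',np.hstack([cv2.resize(b,(490,420),interpolation=2),cv2.resize(d,(310,420+175),interpolation=2)[:420] ]))"
```

```text
hole [381.665  367.1311] [  6   7  18  15 206] [0.6774 0.0222 0.058 ]
hole [498.9839 312.8347] [  5   6  19  17 248] [0.6526 0.1515 0.058 ]
screw [0.6351 0.1703 0.058 ]
screw [0.6696 0.1772 0.058 ]
screw [ 0.6654 -0.0028  0.058 ]
screw [0.7064 0.0001 0.058 ]
scene hole [203.1842 207.8158] 38 [ 0.7096 -0.0013  0.058 ]
scene hole [189.8    227.5333] 15 [0.6693 0.0676 0.058 ]
scene hole [159.    249.625] 24 [0.6522 0.153  0.058 ]
side hole [230.5424 254.8814] 59 [0.6785 0.0238 0.058 ]
side hole [226.6941 319.9647] 85 [0.6541 0.153  0.058 ]Traceback (most recent call last):
  File "<stdin>", line 28, in <module>
    return umr_minimum(a, axis, None, out, keepdims, initial, where)
ValueError: zero-size array to reduction operation minimum which has no identity
```

View pics/m3.png

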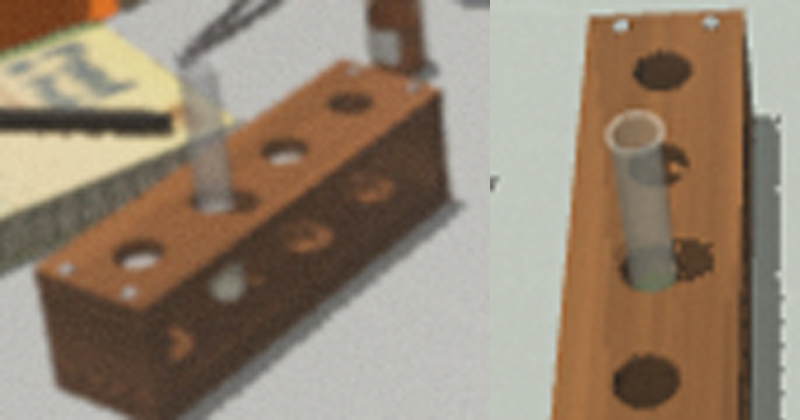

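```bash
python3 - <<'E'
from h import *
np.set_printoptions(precision=4,suppress=True)
c=[read_camera(n) for n in("scene","side")]
print("mouth",tri(c,[(172.9,210.4),(225.8,267.9)]), [proj(k,(.6617,.109,.120)) for k in c])
print("board",[atz(k,uv,.058) for k,uv in zip(c,[(176.7,237.9),(229,295.7)])])
for n in("scene","side"):
    m=regions_of(n,"tube")
    if m:
        v,u=np.where(m[0]["mask"]);print(n,[(int(r),round(float(u[v==r].min()+u[v==r].max())/2,1),int(np.ptp(u[v==r]))) for r in np.unique(v)[::4]])
# jaw
print(tri(c,[(266.5,201.7),(306.9,219.2)]),tri(c,[(275,214.5),(331.7,227.3)]),tri(c,[(308.5,225.6),(384.4,227.7)]))
# handle line from the current wrist picture, handle top z = TCP z -.003+.016
s=read_state();w=read_camera("wrist");ms=regions_of("wrist","holder");print([(m["p"],m["bbox"]) for m in ms])
for m in ms:
    k=m["mask"];v,u=np.where(k)
    if u.min()>330: continue
    zt=s["tool_pos"][2]-.0035+.016
    i=v.argmin();print("end",atz(w,(np.median(u[v==v.min()+1]),v.min()),zt))
    P=np.array([atz(w,(u[v==r].mean(),r),zt)[:2] for r in range(v.min()+8,v.min()+80,6)]);print(P[[0,-1]],np.degrees(np.arctan(np.polyfit(P[:,0],P[:,1],1)[0])))
E
```

```text
mouth (array([0.6615, 0.1057, 0.1158]), [3.947210550475901e-06, 3.947210550437107e-06]) [array([171.0861, 209.0662]), array([224.8653, 267.5869])]
board [array([0.659 , 0.1076, 0.058 ]), array([0.6611, 0.1089, 0.058 ])]
scene [(207, 172.0, 6), (211, 172.0, 8), (215, 172.0, 8), (219, 173.0, 8), (223, 173.5, 7), (227, 174.0, 8), (231, 174.5, 7), (235, 175.0, 8), (239, 175.0, 6), (254, 179.0, 4), (258, 178.0, 4)]
side [(263, 225.5, 3), (267, 225.5, 11), (271, 226.0, 10), (275, 226.5, 9), (279, 226.5, 9), (283, 227.5, 9), (287, 227.5, 9), (291, 228.0, 10), (295, 228.5, 9), (299, 229.0, 8)]
(array([ 0.5564, -0.0293,  0.1102]), [0.00446164063917172, 0.004461640639171734]) (array([ 0.5149, -0.0095,  0.11  ]), [0.0009818053273606593, 0.0009818053273606118]) (array([ 0.4331, -0.0037,  0.1224]), [4.9745810585615474e-05, 4.974581058561427e-05])
[(0.67, [396.5, 140.0, 159.9, 103.8]), (0.56, [256.7, 153.0, 55.3, 236.6])]
end [0.4095 0.01   0.1308]
[[ 0.4123  0.009 ]
 [ 0.4364 -0.    ]] -20.08482831679944
```

```bash
python3 -c "
from h import *
plan([0.515,0.0787,0.0835],np.radians(90),0.5,maxrot=.6)"
```

```text
n 6 q [-0.06 -0.04  2.16  0.    1.02 -1.29]
[-0.064, 0.319, 0.116] [0.0, 0.0, -0.554]
[-0.083, 0.315, 0.116] [0.0, 0.0, -0.554]
[-0.101, 0.309, 0.116] [0.0, 0.0, -0.554]
[-0.119, 0.303, 0.116] [0.0, 0.0, -0.554]
[-0.136, 0.296, 0.116] [0.0, 0.0, -0.554]
[-0.153, 0.287, 0.116] [0.0, 0.0, -0.554]
```

>>> apply_moves --fingers '[0.1,0.1,0.1,0.1,0.1,0.1,0.1,0.1]' --travel '[[-0.065,0.32,0.116],[-0.08,0.315,0.116],[-0.1,0.31,0.116],[-0.12,0.3,0.116],[-0.135,0.295,0.116],[-0.155,0.285,0.116],[0,0,0],[0,0,0]]' --rotation '[[0,0,-0.555],[0,0,-0.555],[0,0,-0.555],[0,0,-0.555],[0,0,-0.555],[0,0,-0.555],[0,0,0],[0,0,0]]'

```text
time: 9.55
tool_pos: [0.5147, 0.0791, 0.0829]
tcp_rot: [0.003, -3.14, 0.001]
wrist_force: [-0.0, -0.4, -0.3]
width: 0.196
grip_force: 20.9
```

```bash
cat > ov.py <<'E'
from h import *
import sys
def overlay(name,pts,crops):
    out=[]
    for n,(u0,v0,w,h) in crops.items():
        c=read_camera(n);f=4;im=cv2.resize(np.ascontiguousarray(c["image"][v0:v0+h,u0:u0+w,::-1]),(w*f,h*f),interpolation=2)
        for p,col in pts:
            q=(proj(c,p)-[u0,v0]+.5)*f; cv2.circle(im,(int(q[0]),int(q[1])),3,col,1)
        out.append(im)
    cv2.imwrite("pics/"+name,np.hstack(out))
def holderpts(s,e0=.048,n0=.019,dz=.0035,ex=()):
    a=toolyaw(s);n=np.array([np.cos(a),np.sin(a)]);e=np.array([n[1],-n[0]])
    f=lambda x,y,z:np.r_[s["tool_pos"][:2]+e*(e0+x)+n*(n0+y),s["tool_pos"][2]-dz+z]
    L=[((-.104,-.0235,.016),(255,0,0)),((-.104,-.0235,0),(255,0,0)),((.048,-.008,.016),(0,255,0)),((.048,-.008,0),(0,255,0)),((.038,0,.008),(0,0,255)),((0,0,.016),(255,0,255))]
    return [(f(*p),c) for p,c in L]
E
python3 - <<'E'
from ov import *
s=read_state();print(s["tool_pos"],np.degrees(toolyaw(s)),s["width"])
T=np.array([.6613,.1077])
pts=holderpts(s)+[(np.r_[T,.120],(0,255,255)),(np.r_[T,.088],(0,255,255)),(np.r_[T,.058],(0,255,255))]
overlay("o1.png",pts,{"scene":(150,180,100,110),"side":(215,215,100,110)})
E
```

```text
[0.51468671 0.07908983 0.0829019 ] 90.12091091653161 0.19593784166770253
```

View pics/o1.png

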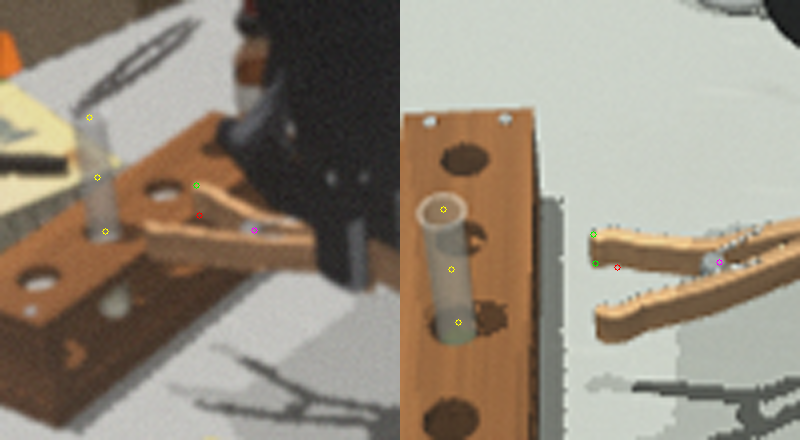

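The overlay matches in both views: the model's fixed jaw tip lands at (595,235), the coil at (719,262), and the tube axis lines up with the mouth of the jaws. I'm entering slowly.

>>> apply_moves --fingers '[0.1,0.1,0.1,0.1,0.1,0.1,0.1]' --travel '[[-0.2,0,-0.01],[-0.2,0,0],[-0.2,0,0],[-0.2,0,0],[-0.2,0,0],[-0.21,0,0],[0,0,0]]' --rotation '[[0,0,0],[0,0,0],[0,0,0],[0,0,0],[0,0,0],[0,0,0],[0,0,0]]'

```text
time: 10.35
tool_pos: [0.5773, 0.0786, 0.0842]
tcp_rot: [-0.001, 3.14, 0.0]
wrist_force: [-0.8, 0.6, 0.1]
width: 0.195
grip_force: 20.9
```

```bash
python3 - <<'E'
from ov import *
s=read_state();print(s["tool_pos"],np.degrees(toolyaw(s)),s["width"],s["wrist_force"])
T=np.array([.6613,.1077])
pts=holderpts(s)+[(np.r_[T,.120],(0,255,255)),(np.r_[T,.088],(0,255,255)),(np.r_[T,.058],(0,255,255))]
overlay("o2.png",pts,{"scene":(140,180,100,110),"side":(195,215,100,110)})
E
```

```text
[0.57734618 0.07858147 0.0841928 ] 90.03949338743801 0.19547138283188267 [-0.75298178  0.56221599  0.09906026]
```

View pics/o2.png

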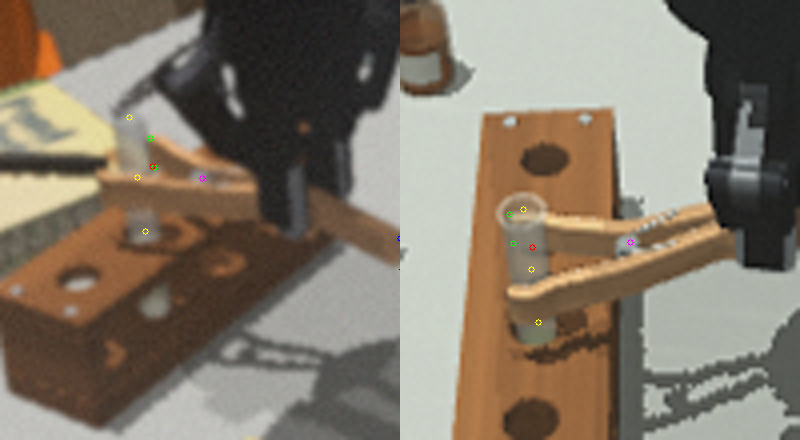

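>>> apply_moves --fingers '[0.1,0.1,0.1,0.1,0.1]' --travel '[[0.03,0.05,0],[0,0.05,0],[0,0.05,0],[0,0.045,0],[0,0,0]]' --rotation '[[0,0,0],[0,0,0],[0,0,0],[0,0,0],[0,0,0]]'

```text
time: 10.95
tool_pos: [0.5739, 0.0888, 0.0841]
tcp_rot: [-0.002, 3.141, 0.0]
wrist_force: [-0.1, -0.2, -0.5]
width: 0.204
grip_force: 20.9
```

>>> apply_moves --fingers '[0.21,0.24,0.27,0.3,0.33,0.36,0.39,0.42,0.45,0.48,0.51]' --travel '[[-0.02,0,0],[0,0.025,0.006],[0,0.025,0.006],[0,0.025,0.006],[0,0.025,0.006],[0,0.025,0.006],[0,0.025,0.006],[0,0.025,0.006],[0,0.025,0.008],[0,0.025,0.008],[0,0.02,0.008]]' --rotation '[[0,0,0],[0,0,0],[0,0,0],[0,0,0],[0,0,0],[0,0,0],[0,0,0],[0,0,0],[0,0,0],[0,0,0],[0,0,0]]'

```text
time: 12.05
tool_pos: [0.575, 0.1007, 0.0807]
tcp_rot: [0.001, -3.142, 0.0]
wrist_force: [-0.0, -0.6, 0.6]
width: 0.509
grip_force: 2.9
```

```bash
python3 - <<'E'
from ov import *
s=read_state();print(s["tool_pos"],np.degrees(toolyaw(s)),s["width"],s["wrist_force"])
T=np.array([.6613,.1077])
pts=[(np.r_[T,.120],(0,255,255)),(np.r_[T,.088],(0,255,255)),(np.r_[T,.058],(0,255,255))]
overlay("o3.png",pts,{"scene":(140,180,100,110),"side":(195,215,100,110)})
E
```

```text
[0.57495941 0.10069285 0.08065468] 90.0514558501304 0.5085939150581703 [-0.01785094 -0.64554019  0.63483148]
```

View pics/o3.png

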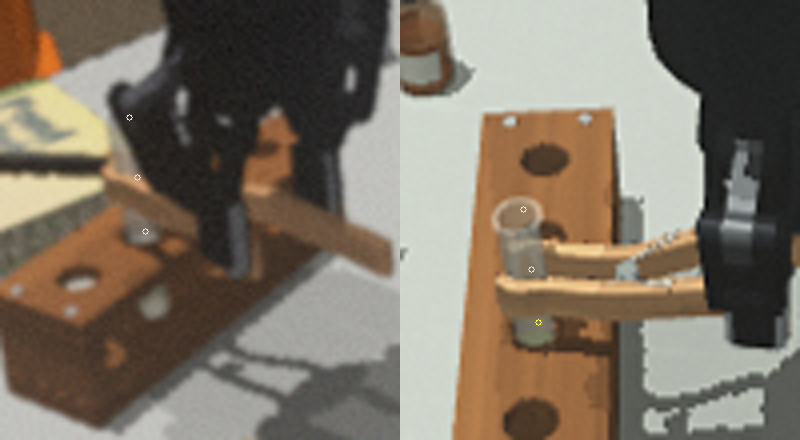

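>>> apply_moves --fingers '[0.54,0.57,0.6,0.65,0.7,0.75,0.75,0.75,0.75]' --travel '[[0,0,0.006],[0,0,0],[0,0,0],[0,0,0],[0,0,0],[0,0,0],[0,0,0],[0,0,0],[0,0,0]]' --rotation '[[0,0,0],[0,0,0],[0,0,0],[0,0,0],[0,0,0],[0,0,0],[0,0,0],[0,0,0],[0,0,0]]'

```text
time: 13.05
tool_pos: [0.575, 0.1006, 0.0804]
tcp_rot: [-0.001, 3.142, 0.0]
wrist_force: [-0.6, -0.4, 0.5]
width: 0.75
grip_force: 0.0
```

>>> apply_moves --fingers '[0.75,0.75,0.75,0.75,0.75,0.75,0.75]' --travel '[[0,0,-0.3],[0,0,-0.6],[0,0,-0.6],[0.5,-0.1,-0.6],[0.5,0,0],[0,0,0],[0,0,0]]' --rotation '[[0,0,0],[0,0,0],[0,0,0],[0,0,0],[0,0,0],[0,0,0],[0,0,0]]'

```text
time: 13.75
tool_pos: [0.5252, 0.0956, 0.1864]
tcp_rot: [-0.002, 3.14, 0.0]
wrist_force: [-0.1, -0.3, -0.2]
width: 0.749
grip_force: 0.0
```

```bash
python3 - <<'E'
from ov import *
s=read_state();print(s["tool_pos"],np.degrees(toolyaw(s)),s["width"],s["wrist_force"])
cs={}
for n in ["wrist","scene","side"]:
    c=cs[n]=read_camera(n);save(c,n+"4.png")
    for t,p in HP.items():
        print(n,t,[(np.round(x["location"],1).tolist(),round(x["p"],2),atz(c,x["location"],.080+p[2]).round(4).tolist()) for x in tip_of(n,t)])
    print([(round(m["p"],2),np.round(m["bbox"]).tolist()) for m in regions_of(n,"holder")])
a=[cv2.resize(np.ascontiguousarray(cs[n]["image"][v:v+h,u:u+w,::-1]),(w*f,h*f),interpolation=2) for n,u,v,w,h,f in [("scene",140,180,100,110,4),("side",195,215,100,110,4)]]
cv2.imwrite("pics/o4.png",np.hstack(a))
cv2.imwrite("pics/w4.png",cs["wrist"]["image"][:,:,::-1])
E
```

```text
[0.52521098 0.09562652 0.18642316] 90.06069943695329 0.7493767222691481 [-0.08523812 -0.33689394 -0.1900927 ]
wrist holder [([294.7, 312.0], 0.87, [0.6155, 0.1065, 0.08]), ([308.4, 144.2], 0.82, [0.482, 0.1141, 0.08]), ([289.8, 267.0], 0.35, [0.5756, 0.1022, 0.08])]
wrist holder_jaw [([297.0, 360.9], 0.97, [0.6562, 0.1086, 0.088]), ([284.3, 110.2], 0.65, [0.459, 0.0974, 0.088])]
wrist holder_squeeze [([351.1, 183.3], 0.87, [0.5075, 0.1435, 0.088]), ([290.5, 265.1], 0.76, [0.5699, 0.1025, 0.088])]
wrist holder_carry [([389.2, 192.6], 0.89, [0.5141, 0.1703, 0.088]), ([264.8, 223.5], 0.85, [0.5371, 0.0839, 0.088]), ([295.9, 364.0], 0.41, [0.6592, 0.1077, 0.088])]
[(0.97, [267.0, 102.0, 138.0, 113.0]), (0.62, [256.0, 190.0, 65.0, 186.0]), (0.54, [0.0, 216.0, 33.0, 62.0])]
scene holder [([234.4, 306.0], 0.86, [0.4192, 0.187, 0.08]), ([188.8, 238.5], 0.8, [0.6115, 0.1143, 0.08])]
scene holder_jaw [([179.3, 226.9], 0.97, [0.6452, 0.108, 0.088]), ([258.7, 297.8], 0.66, [0.3981, 0.1575, 0.088])]
scene holder_squeeze [([206.9, 243.1], 0.96, [0.5657, 0.1107, 0.088]), ([208.7, 304.1], 0.74, [0.4433, 0.2143, 0.088])]
scene holder_carry [([229.3, 244.9], 0.67, [0.532, 0.0894, 0.088]), ([184.0, 309.2], 0.66, [0.4618, 0.2444, 0.088])]
[(0.98, [167.0, 289.0, 96.0, 29.0]), (0.87, [170.0, 224.0, 69.0, 30.0])]
side holder [([258.4, 293.0], 0.78, [0.6134, 0.116, 0.08]), ([337.5, 338.3], 0.55, [0.4949, 0.1786, 0.08])]
side holder_jaw [([228.3, 286.6], 0.87, [0.6578, 0.1164, 0.088]), ([354.7, 321.0], 0.56, [0.4733, 0.1537, 0.088])]
side holder_squeeze [([286.9, 287.6], 0.7, [0.5724, 0.1073, 0.088]), ([314.6, 357.5], 0.69, [0.5225, 0.2163, 0.088]), ([201.8, 208.9], 0.4, [0.7456, -0.0522, 0.088])]
side holder_carry [([309.8, 277.6], 0.73, [0.5411, 0.0837, 0.088])]
[(0.86, [226.0, 276.0, 101.0, 22.0]), (0.73, [290.0, 314.0, 77.0, 73.0])]
```

View pics/o4.png

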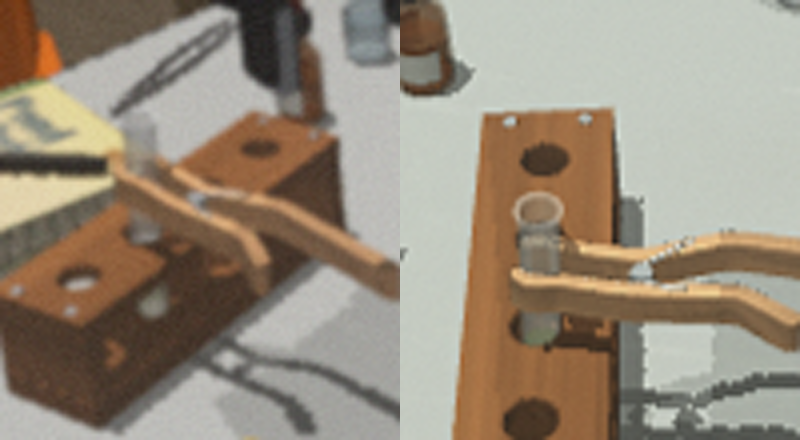

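```bash
python3 - <<'E'
from ov import *
np.set_printoptions(precision=4,suppress=True)
s=read_state();c=[read_camera(n) for n in("wrist","scene","side")]
D={"pivot":[(294.7,312),(188.8,238.5),(258.4,293)],"jaw":[(297,360.9),(179.3,226.9),(228.3,286.6)],"sq":[(290.5,265.1),(206.9,243.1),(286.9,287.6)],"carry":[(264.8,223.5),(229.3,244.9),(309.8,277.6)]}
for k,v in D.items(): print(k,*tri(c,v))
# jaw/handle end bbox edges: handle end from wrist mask + side/scene right ends
ms=[max((m for m in regions_of(n,"holder") if f(m["bbox"])),key=lambda m:m["p"]) for n,f in zip(("wrist","scene","side"),(lambda b:230<b[0]<262 ,lambda b:b[1]<260,lambda b:b[1]<300 and b[1]>260))]
w=ms[0]["mask"];v,u=np.where(w)
P=np.array([(u[v==r].mean(),r) for r in range(v.min()+4,v.min()+54,5)])
for z in(.088,.092,.096):
    Q=np.array([atz(c[0],p,z)[:2] for p in P]);f=np.polyfit(Q[:,0],Q[:,1],1);print(z,Q[0],Q[-1],np.degrees(np.arctan(f[0])), "end",atz(c[0],P[0]-[0,4],z)[:2])
for i in(1,2):
    v,u=np.where(ms[i]["mask"]);m=u.max();print("end px",m,v[u>=m-1].min(),v[u>=m-1].max())
m=ms[0]["mask"];v,u=np.where(m);print("wrist end px",v.min(),u[v<=v.min()+1].mean())
E
```

```text
pivot [0.6171 0.1086 0.0738] [0.0023094363134887478, 0.0017343941819796722, 0.0028806075351739515]
jaw [0.6585 0.1063 0.0806] [0.003191930102336321, 0.006103140008990636, 0.0036176655747690856]
sq [0.5732 0.103  0.0815] [0.0009552955296542955, 0.0014941925523599983, 0.0010141006310042996]
carry [0.5396 0.0824 0.0829] [0.0017450279208391312, 0.001457894863196284, 0.0030130177747133557]
0.088 [0.5153 0.0822] [0.5489 0.0824] 0.7359566665163385 end [0.5124 0.0822]
0.092 [0.5141 0.0824] [0.5472 0.0826] 0.7359566665163216 end [0.5113 0.0824]
0.096 [0.513  0.0826] [0.5455 0.0828] 0.7359566665163613 end [0.5102 0.0826]
end px 239 246 254
end px 326 279 286
wrist end px 191 262.5
```

```bash
python3 - <<'E'
from ov import *
np.set_printoptions(precision=2,suppress=True)
c=[read_camera(n) for n in("wrist","scene","side")]
print(tri(c[1:],[(239,250),(326,282.5)]))
for z in(.072,.076,.08):
    o=np.array([.6246,.1062,z]);th=np.radians(.5);M=np.array([[np.cos(th),-np.sin(th)],[np.sin(th),np.cos(th)]])
    for n,k in zip(("scene","side"),c[1:]):
        g=[proj(k,np.r_[o[:2]+M@np.array(p[:2]),z+p[2]]) for p in((-.104,-.0235,.016),(-.104,-.028,0),(-.104,-.019,0),(0,0,.016),(.048,.008,0),(.048,.008,.016),(.048,-.008,.016))]
        print(z,n,np.array(g).tolist() and np.array2string(np.array(g).round(1),separator=",").replace("\n",""))
T=np.array([.6613,.1077])
o=np.array([.6246,.1062,.08])
f=lambda x,y,z:np.r_[o[:2]+M@np.array([x,y]),o[2]+z]
pts=[(f(-.104,-.0235,.016),(255,0,0)),(f(-.104,-.019,0),(255,0,0)),(f(.048,-.008,.016),(0,255,0)),(f(.048,.008,0),(0,255,0)),(f(.048,.008,.016),(0,255,0)),(f(.038,0,.008),(0,0,255)),(f(0,0,.016),(255,0,255)),(np.r_[T,.12],(0,255,255)),(np.r_[T,.058],(0,255,255))]
overlay("o5.png",pts,{"scene":(150,200,100,70),"side":(215,235,100,70)})
E
```

```text
(array([0.52, 0.08, 0.08]), [0.0005828682267408534, 0.0005828682267408216])
0.072 scene [[237. ,245.4], [239.4,251.9], [235.7,254.2], [187.2,230.4], [168.3,230.6], [167.2,223.3], [174.1,220. ]]
0.072 side [[323.5,278. ], [323.2,282.8], [322.8,287.4], [251.9,283.5], [219.8,291.8], [218.8,284.7], [221.3,276.5]]
0.076 scene [[236.9,243.4], [239.2,250. ], [235.5,252.3], [187. ,228.5], [168. ,228.8], [166.9,221.5], [173.8,218.1]]
0.076 side [[323.6,276.1], [323.3,281.1], [323. ,285.6], [251.7,281.7], [219.6,290. ], [218.5,282.9], [221.1,274.7]]
0.08 scene [[236.8,241.5], [239.1,248.1], [235.4,250.4], [186.7,226.6], [167.7,227. ], [166.6,219.6], [173.5,216.3]]
0.08 side [[323.8,274.3], [323.5,279.3], [323.1,283.8], [251.6,279.9], [219.3,288.3], [218.2,281. ], [220.8,272.9]]
```

View pics/o5.png

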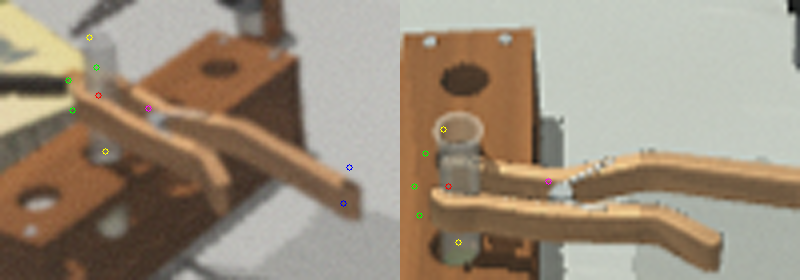

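```bash
python3 - <<'E'
from ov import *
c=[read_camera(n) for n in("scene","side","wrist")]
for n,a in {"coil":[(189.5,229.5),(255.5,282.5)],"end":[(239,250),(326,282.5)],"mouth":[(150+100/4,200+40/4),(215+59/4,235+130/4)]}.items():
    x,e=tri(c[:2],a);print(n,x.round(4),np.round(e,4))
print("wrist end at z .08,.09",atz(c[2],(262.5,191),.08),atz(c[2],(262.5,191),.09))
plan([.535,.0823,.1],np.radians(90.7))
E
```

```text
coil [0.6191 0.1055 0.0912] [0.0006 0.0006]
end [0.5166 0.0822 0.0799] [0.0006 0.0006]
mouth [0.6553 0.1057 0.1184] [0.0006 0.0006]
wrist end at z .08,.09 [0.51459671 0.08211274 0.08      ] [0.51185501 0.08264151 0.09      ]
n 2 q [ 0.13  0.03  1.96  0.    1.15 -1.44]
[-0.1, -0.133, 0.854] [0.0, -0.0, -0.054]
[-0.1, -0.133, 0.854] [0.0, -0.0, -0.054]
```

>>> apply_moves --fingers '[0.4,0.4,0.4,0.4,0.4,0.4,0.4]' --travel '[[-0.1,-0.135,0.4],[-0.1,-0.135,0.4],[0,0,0.4],[0,0,0.5],[0,0,0.4],[0,0,0.36],[0,0,0]]' --rotation '[[0,0,-0.05],[0,0,-0.05],[0,0,0],[0,0,0],[0,0,0],[0,0,0],[0,0,0]]'

```text
time: 16.05
tool_pos: [0.5323, 0.0818, 0.0595]
tcp_rot: [0.018, -3.136, 0.001]
wrist_force: [-0.3, 0.5, -0.5]
width: 0.4
grip_force: 0.0
```

>>> apply_moves --fingers '[0.34,0.28,0.22,0.18,0.15,0.12,0.1,0.08,0.06,0.05]' --travel '[[0,0,0],[0,0,0],[0,0,0],[0,0,0],[0,0,0],[0,0,0],[0,0,0],[0,0,0],[0,0,0],[0,0,0]]' --rotation '[[0,0,0],[0,0,0],[0,0,0],[0,0,0],[0,0,0],[0,0,0],[0,0,0],[0,0,0],[0,0,0],[0,0,0]]' --newtons 50

```text
time: 17.05
tool_pos: [0.5352, 0.0822, 0.0625]
tcp_rot: [-0.018, 3.141, 0.0]
wrist_force: [-0.4, 0.7, 0.9]
width: 0.097
grip_force: 49.0
```

>>> apply_moves --fingers '[0.05,0.05,0.05,0.05,0.05,0.05]' --travel '[[-0.015,0,-0.04],[-0.015,0,-0.04],[-0.015,0,-0.04],[-0.015,0,-0.04],[0,0,0],[0,0,0]]' --rotation '[[0,0.14,0],[0,0.14,0],[0,0.14,0],[0,0.14,0],[0,0,0],[0,0,0]]'

```text
time: 17.65
tool_pos: [0.5382, 0.0821, 0.0701]
tcp_rot: [0.017, -3.082, 0.001]
wrist_force: [0.5, 0.7, 0.7]
width: 0.093
grip_force: 48.7
```

```bash
cat > tilt.py <<'E'
from ov import *
def tilt():
    """tube axis by fitting a 3D line: rim centre and direction from mask centrelines in both views"""
    from scipy.optimize import least_squares
    obs=[]
    for n in("scene","side"):
        c=read_camera(n);ms=regions_of(n,"tube")
        if not ms: print(n,"none");continue
        m=ms[0]["mask"].astype(np.uint8);k,l,st,_=cv2.connectedComponentsWithStats(m);m=l==1+st[1:,4].argmax()
        v,u=np.where(m);print(n,round(ms[0]["p"],2),np.round(ms[0]["bbox"]).tolist())
        rs=np.unique(v)[3:-3]
        obs.append((c,np.array([((u[v==r].min()+u[v==r].max())/2,r) for r in rs if np.ptp(u[v==r])>=6])))
    def f(p):
        r=[]
        for c,P in obs:
            a=proj(c,(p[0],p[1],.05));b=proj(c,(p[0]+p[2]*.1,p[1]+p[3]*.1,.15));d=(b-a)/np.linalg.norm(b-a)
            r+=list((P-a)@np.array([-d[1],d[0]]))
        return r
    s=least_squares(f,[.66,.107,0,0],loss="soft_l1",x_scale=[.01,.01,.1,.1]);x=s.x
    print("axis at z=.05",x[:2].round(4),"slope deg x,y",np.degrees(x[2:]).round(2),"rms",np.sqrt(np.mean(np.square(f(x)))).round(2))
    return x
if __name__=="__main__":
    s=read_state();print(s["tool_pos"],s["tcp_rot"],s["width"],s["wrist_force"],s["torque"]);tilt()
E
python3 tilt.py
```

```text
[0.53818431 0.08207127 0.07006994] [ 1.73637950e-02 -3.08244204e+00  6.42907886e-04] 0.09296966665205451 [0.47464039 0.65056252 0.71773662] [ 0.05242367 -0.1199563   0.01299371]
scene 0.49 [166.0, 207.0, 15.0, 55.0]
side 0.77 [222.0, 261.0, 13.0, 40.0]
axis at z=.05 [0.6638 0.1056] slope deg x,y [-0.79  0.68] rms 0.21
```

>>> apply_moves --fingers '[0.05,0.05,0.05,0.05,0.05,0.05,0.05,0.05,0.05,0.05]' --travel '[[0.012,0,-0.2],[0.018,0,-0.3],[0.018,0,-0.3],[0.018,0,-0.3],[0.018,0,-0.3],[0.018,0,-0.3],[0.018,0,-0.3],[0.018,0,-0.3],[0.006,0,-0.1],[0,0,0]]' --rotation '[[0,0,0],[0,0,0],[0,0,0],[0,0,0],[0,0,0],[0,0,0],[0,0,0],[0,0,0],[0,0,0],[0,0,0]]'

```text
time: 18.85
tool_pos: [0.5388, 0.0822, 0.1918]
tcp_rot: [0.018, -3.085, 0.0]
wrist_force: [0.5, 0.3, -0.0]
width: 0.092
grip_force: 48.7
```

```bash
python3 tilt.py; python3 - <<'E'
from h import *
np.set_printoptions(precision=4,suppress=True)
cs=[read_camera(n) for n in("scene","side")]
for t in["bath"]:
    for n,c in zip(("scene","side"),cs):
        print(n,[(np.round(x["location"],1).tolist(),round(x["p"],2),atz(c,x["location"],0)[:2].round(4).tolist()) for x in tip_of(n,t)])
        for m in regions_of(n,t):
            b=m["bbox"];px=c["image"][m["mask"]].mean(0);print(np.round(b,1),round(m["p"],2),px.round())
for t in["holder_jaw","holder","holder_carry"]:
    for n in("scene","side"): print(n,t,[(np.round(x["location"],1).tolist(),round(x["p"],2)) for x in tip_of(n,t)])
E
```

```text
[0.53878147 0.0822219  0.19180297] [ 1.75332011e-02 -3.08505611e+00  1.99440668e-04] 0.0923724947325685 [ 0.45248677  0.28668531 -0.03202504] [ 0.05510558  0.08770576 -0.00948582]
scene 0.58 [158.0, 148.0, 14.0, 54.0]
side 0.9 [212.0, 196.0, 20.0, 69.0]
axis at z=.05 [0.6589 0.1133] slope deg x,y [ 1.12 -2.17] rms 0.26
scene [([303.0, 188.0], 0.9, [0.6778, -0.2974]), ([350.5, 197.3], 0.88, [0.5583, -0.3325])]
[288.6 154.5  28.5  36.6] 0.92 [82. 58. 99.]
[335.4 162.8  33.8  38.2] 0.82 [152. 151. 151.]
[208.3 182.8  14.4  26.2] 0.36 [99. 80. 68.]
side [([262.4, 173.8], 0.92, [0.6831, -0.2941])]
[244.  135.9  35.8  44.9] 0.87 [ 79.  51. 100.]
scene holder_jaw [([171.0, 165.7], 0.65), ([259.3, 300.0], 0.56)]
side holder_jaw [([355.7, 322.3], 0.82), ([217.4, 221.1], 0.78)]
scene holder [([180.8, 179.0], 0.92), ([234.5, 303.2], 0.66), ([169.6, 167.1], 0.45)]
side holder [([247.7, 231.0], 0.98), ([336.6, 338.0], 0.65)]
scene holder_carry [([224.7, 181.0], 0.83), ([185.0, 309.1], 0.75)]
side holder_carry [([311.4, 215.2], 0.92), ([307.3, 376.3], 0.75)]
```

```bash
cat >> h.py <<'E'
def plan2(pos,yaw,tilt,n):
    s=read_state(); Rm=R.from_rotvec(s["tcp_rot"]).as_matrix(); p=np.array(s["tool_pos"])
    y=np.array([np.cos(yaw),np.sin(yaw),0]); z=np.array([0,0,-1.]); x=np.cross(y,z)
    G=np.c_[x,y,z]@R.from_euler("y",tilt).as_matrix(); rv=R.from_matrix(G@Rm.T).as_rotvec(); d=np.array(pos)-p
    w=np.sin((np.arange(n)+.5)/n*np.pi);w/=w.sum()
    for k in w:
        N=R.from_rotvec(rv*k).as_matrix()@Rm; dr=R.from_matrix(Rm.T@N).as_rotvec()
        print((Rm.T@(d*k)/0.05).round(3).tolist(),(dr/np.radians(6)).round(3).tolist()); Rm=N
E
python3 -c "
from h import *
plan2([.46,-.13,.22],np.radians(72),np.radians(3),12)"
```

```text
[0.028, -0.072, -0.008] [-0.003, -0.001, 0.053]
[0.081, -0.211, -0.025] [-0.009, -0.003, 0.155]
[0.123, -0.338, -0.04] [-0.014, -0.005, 0.247]
[0.149, -0.445, -0.052] [-0.018, -0.006, 0.321]
[0.156, -0.524, -0.062] [-0.021, -0.007, 0.374]
[0.145, -0.568, -0.068] [-0.022, -0.008, 0.402]
[0.121, -0.573, -0.069] [-0.022, -0.008, 0.402]
[0.09, -0.538, -0.066] [-0.021, -0.007, 0.374]
[0.059, -0.465, -0.058] [-0.018, -0.006, 0.321]
[0.033, -0.358, -0.045] [-0.014, -0.005, 0.247]
[0.015, -0.225, -0.029] [-0.009, -0.003, 0.155]
[0.004, -0.077, -0.01] [-0.003, -0.001, 0.053]
```

>>> apply_moves --fingers '[0.05,0.05,0.05,0.05,0.05,0.05,0.05,0.05,0.05,0.05,0.05,0.05]' --travel '[[0.03,-0.07,-0.01],[0.08,-0.21,-0.025],[0.12,-0.34,-0.04],[0.15,-0.445,-0.05],[0.155,-0.525,-0.06],[0.145,-0.57,-0.07],[0.12,-0.57,-0.07],[0.09,-0.54,-0.065],[0.06,-0.465,-0.06],[0.03,-0.36,-0.045],[0.015,-0.225,-0.03],[0,-0.08,-0.01]]' --rotation '[[0,0,0.05],[-0.01,0,0.155],[-0.015,-0.005,0.25],[-0.02,-0.005,0.32],[-0.02,-0.01,0.375],[-0.02,-0.01,0.4],[-0.02,-0.01,0.4],[-0.02,-0.005,0.375],[-0.02,-0.005,0.32],[-0.015,-0.005,0.25],[-0.01,0,0.155],[0,0,0.05]]'

```text
time: 20.85
tool_pos: [0.4599, -0.1316, 0.2205]
tcp_rot: [-0.486, -3.051, -0.012]
wrist_force: [0.0, -0.2, -0.0]
width: 0.09
grip_force: 48.8
```

```bash
python3 - <<'E'
from ov import *
np.set_printoptions(precision=4,suppress=True)
s=read_state();print(s["tool_pos"],np.degrees(toolyaw(s)),s["width"],s["grip_force"],s["wrist_force"])
for n in("wrist","scene","side"):
    c=read_camera(n);save(c,n+"6.png")
    print(n,"bath",[(np.round(x["location"],1).tolist(),round(x["p"],2),atz(c,x["location"],0)[:2].round(4).tolist()) for x in tip_of(n,"bath")])
    for m in regions_of(n,"bath"):
        b=m["bbox"];px=c["image"][m["mask"]].mean(0);print("  ",np.round(b,1),round(m["p"],2),px.round())
    for m in regions_of(n,"tube"): print("  tube",np.round(m["bbox"],1),round(m["p"],2))
E
```

```text
[ 0.4599 -0.1316  0.2205] 71.8862573181802 0.08999442220801317 48.78217399120331 [ 0.0256 -0.1958 -0.0112]
wrist bath [([141.2, 326.4], 0.82, [0.5704, -0.3375])]
   [ 74.1 301.4  93.6  91.7] 0.96 [ 98. 102. 101.]
scene bath [([303.7, 187.5], 0.83, [0.6781, -0.3007]), ([350.2, 193.4], 0.7, [0.5703, -0.3492])]
   [289.5 154.6  27.1  34.3] 0.9 [77. 52. 93.]
   [335.6 161.7  34.2  37.9] 0.68 [145. 145. 145.]
side bath [([314.5, 165.7], 0.96, [0.568, -0.3417]), ([262.4, 170.9], 0.74, [0.6851, -0.3055])]
   [246.  133.3  31.6  48.3] 0.97 [71. 47. 89.]
   [300.7 132.4  29.5  43.5] 0.79 [139. 144. 139.]
  tube [296.9  92.9   8.2  61.1] 0.61
```

```bash
cat > bath.py <<'E'
from ov import *
from scipy.optimize import least_squares
def bathfit():
    obs=[]
    for n in("wrist","scene","side"):
        c=read_camera(n)
        for m in regions_of(n,"bath"):
            px=c["image"][m["mask"]].mean(0)
            if px[2]-px[1]>25 or m["p"]<.5: continue
            v,u=np.where(m["mask"]);b=[u.min(),v.min(),u.max()+1,v.max()+1]
            q=atz(c,((b[0]+b[2])/2,(b[1]+b[3])/2),.038)
            if np.hypot(q[0]-.567,q[1]+.337)<.05: obs.append((n,c,b))
    a=np.linspace(0,2*np.pi,60)
    def pred(c,p):
        P=np.vstack([np.c_[p[0]+r*np.cos(a),p[1]+r*np.sin(a),0*a+z] for r,z in((.0365,.076),(p[2],0))])
        q=np.array([proj(c,k) for k in P]);return np.r_[q.min(0),q.max(0)]
    f=lambda p:np.concatenate([(pred(c,p)-b)/(3 if n=="wrist" else 1.) for n,c,b in obs])
    s=least_squares(f,[.567,-.337,.033],loss="soft_l1",x_scale=[.01]*3)
    print("bath",s.x.round(4));
    for n,c,b in obs: print(n,b,(pred(c,s.x)-b).round(1))
    return s.x
if __name__=="__main__": bathfit()
E
python3 bath.py
```

```text
bath [ 0.5649 -0.3301  0.0265]
wrist [np.int64(72), np.int64(300), np.int64(165), np.int64(391)] [ 2.1 -0.3  1.3  7. ]
scene [np.int64(334), np.int64(161), np.int64(365), np.int64(202)] [0.1 1.  0.4 0. ]
side [np.int64(300), np.int64(132), np.int64(333), np.int64(176)] [ 0.1 -0.2  0.2 -0.8]
```

```bash
python3 -c "
from h import *
plan2([.445,-.319,.222],np.radians(72),np.radians(3),11)"
```

```text
[-0.018, -0.075, -0.002] [-0.0, -0.0, 0.0]
[-0.051, -0.218, -0.005] [-0.0, -0.0, 0.0]
[-0.081, -0.343, -0.008] [-0.0, -0.0, 0.0]
[-0.104, -0.441, -0.01] [-0.0, -0.0, 0.0]
[-0.119, -0.503, -0.011] [-0.0, -0.001, 0.0]
[-0.124, -0.524, -0.012] [-0.0, -0.001, 0.001]
[-0.119, -0.503, -0.011] [-0.0, -0.001, 0.0]
[-0.104, -0.441, -0.01] [-0.0, -0.0, 0.0]
[-0.081, -0.343, -0.008] [-0.0, -0.0, 0.0]
[-0.051, -0.218, -0.005] [-0.0, -0.0, 0.0]
[-0.018, -0.075, -0.002] [-0.0, -0.0, 0.0]
```

>>> apply_moves --fingers '[0.05,0.05,0.05,0.05,0.05,0.05,0.05,0.05,0.05,0.05,0.05,0.05]' --travel '[[-0.02,-0.075,0],[-0.05,-0.22,-0.005],[-0.08,-0.345,-0.01],[-0.105,-0.44,-0.01],[-0.12,-0.5,-0.01],[-0.125,-0.525,-0.01],[-0.12,-0.5,-0.01],[-0.105,-0.44,-0.01],[-0.08,-0.345,-0.01],[-0.05,-0.22,-0.005],[-0.02,-0.075,0],[0,0,0]]' --rotation '[[0,0,0],[0,0,0],[0,0,0],[0,0,0],[0,0,0],[0,0,0],[0,0,0],[0,0,0],[0,0,0],[0,0,0],[0,0,0],[0,0,0]]'

```text
time: 22.95
tool_pos: [0.4452, -0.3193, 0.2218]
tcp_rot: [-0.484, -3.051, -0.013]
wrist_force: [-0.8, 0.6, -0.5]
width: 0.099
grip_force: 48.8
```

```bash
sed -i 's/least_squares(f,\[.66,.107,0,0\]/least_squares(f,[.567,-.333,0,0]/' tilt.py; python3 tilt.py; python3 - <<'E'
from h import *
for n in("scene","side"):
    c=read_camera(n)
    for m in regions_of(n,"tube")[:1]:
        v,u=np.where(m["mask"]);a=(u[v==v.max()].mean(),v.max());b=(u[v==v.min()].mean(),v.min());print(n,a,b)
        for z in(.14,.155,.17): print(z,atz(c,a,z)[:2].round(4))
E
```

```text
[ 0.4451961  -0.31931901  0.22175502] [-0.48352604 -3.05112146 -0.01302264] 0.0992797809510663 [-0.83896826  0.63693254 -0.48607333] [-0.00860738  0.02597013 -0.07241376]
scene 0.76 [346.0, 82.0, 14.0, 51.0]
side 0.75 [314.0, 48.0, 11.0, 58.0]
axis at z=.05 [ 0.5793 -0.339 ] slope deg x,y [-3.16  1.54] rms 0.21
scene (np.float64(351.0), np.int64(131)) (np.float64(354.0), np.int64(84))
0.14 [ 0.6086 -0.3938]
0.155 [ 0.5864 -0.3587]
0.17 [ 0.5642 -0.3236]
side (np.float64(315.0), np.int64(103)) (np.float64(317.5), np.int64(50))
0.14 [ 0.5749 -0.3804]
0.155 [ 0.5728 -0.3503]
0.17 [ 0.5708 -0.3203]
```

>>> apply_moves --fingers '[0.05,0.05,0.05,0.05,0.05,0.05,0.05,0.05,0.05,0.05,0.05,0.05]' --travel '[[0.04,0,0],[0.04,0,0],[-0.01,0,0.12],[-0.026,0,0.3],[-0.035,0,0.4],[-0.035,0,0.4],[-0.035,0,0.4],[-0.026,0,0.3],[-0.02,0,0.22],[-0.013,0,0.15],[0,0,0],[0,0,0]]' --rotation '[[0,0.17,0],[0,0.17,0],[0,0,0],[0,0,0],[0,0,0],[0,0,0],[0,0,0],[0,0,0],[0,0,0],[0,0,0],[0,0,0],[0,0,0]]'

```text
time: 24.55
tool_pos: [0.4417, -0.3182, 0.1076]
tcp_rot: [-0.477, -3.017, -0.02]
wrist_force: [-0.0, -1.2, -0.3]
width: 0.092
grip_force: 48.8
```

```bash
python3 tilt.py; python3 bath.py; python3 - <<'E'
from h import *
for n in("scene","side"):
    print(n,[(t,np.round(tip_of(n,t)[0]["location"],1).tolist()) for t in("holder_jaw","holder","holder_carry") if tip_of(n,t)])
E
```

```text
[ 0.44173185 -0.31823737  0.10763116] [-0.47728292 -3.01743273 -0.02003022] 0.09223089356825728 [-0.04571564 -1.18271755 -0.27495925] [-0.06077978 -0.00474685 -0.01846361]
scene 0.8 [348.0, 136.0, 7.0, 40.0]
side 0.64 [316.0, 106.0, 9.0, 41.0]
axis at z=.05 [ 0.5658 -0.3358] slope deg x,y [1.68 4.11] rms 0.0
bath [ 0.5648 -0.329   0.0203]
wrist [np.int64(291), np.int64(356), np.int64(300), np.int64(390)] [-23.6 -18.3  88.6  99.1]
scene [np.int64(334), np.int64(162), np.int64(366), np.int64(202)] [-0.2  0.2 -0.8 -1. ]
side [np.int64(299), np.int64(131), np.int64(333), np.int64(176)] [ 1.   1.1  0.2 -2. ]
scene [('holder_jaw', [257.7, 299.6]), ('holder', [361.3, 160.7]), ('holder_carry', [392.5, 163.0])]
side [('holder_jaw', [314.4, 123.9]), ('holder', [335.3, 128.1]), ('holder_carry', [305.2, 375.3])]
```

>>> apply_moves --fingers '[0.05,0.05,0.05,0.05,0.05,0.05,0.05,0.05]' --travel '[[0.01,0.04,0.12],[0.01,0.04,0.15],[-0.013,0,0.15],[-0.009,0,0.1],[-0.005,0,0.06],[-0.004,0,0.04],[0,0,0],[0,0,0]]' --rotation '[[0,0,0],[0,0,0],[0,0,0],[0,0,0],[0,0,0],[0,0,0],[0,0,0],[0,0,0]]'

```text
time: 26.45
tool_pos: [0.4407, -0.3136, 0.0764]
tcp_rot: [-0.477, -3.017, -0.02]
wrist_force: [-0.0, 0.2, -0.7]
width: 0.094
grip_force: 48.8
```

>>> apply_moves --fingers '[0.05,0.05,0.05,0.05,0.05]' --travel '[[-0.003,0,0.03],[-0.003,0,0.03],[0,0,0],[0,0,0],[0,0,0]]' --rotation '[[0,0,0],[0,0,0],[0,0,0],[0,0,0],[0,0,0]]'

```text
time: 26.95
tool_pos: [0.4405, -0.3135, 0.0733]
tcp_rot: [-0.477, -3.017, -0.021]
wrist_force: [0.6, -0.2, -1.0]
width: 0.088
grip_force: 48.8
```

>>> apply_moves --fingers '[0.05,0.05,0.05,0.05]' --travel '[[-0.003,0,0.03],[-0.002,0,0.02],[0,0,0],[0,0,0]]' --rotation '[[0,0,0],[0,0,0],[0,0,0],[0,0,0]]'

```text
time: 27.35
tool_pos: [0.4405, -0.3134, 0.0706]
tcp_rot: [-0.477, -3.017, -0.021]
wrist_force: [-0.2, -0.0, -0.6]
width: 0.1
grip_force: 48.8
```

>>> apply_moves --fingers '[0.05,0.05,0.05,0.05]' --travel '[[-0.003,0,0.03],[0,0,0],[0,0,0],[0,0,0]]' --rotation '[[0,0,0],[0,0,0],[0,0,0],[0,0,0]]'

```text
time: 27.75
tool_pos: [0.4407, -0.3136, 0.0695]
tcp_rot: [-0.477, -3.017, -0.02]
wrist_force: [-1.2, -0.1, 2.1]
width: 0.09
grip_force: 49.1
```

```bash
python3 - <<'E'
from h import *
F=[]
for i in range(6): read_camera("side");s=read_state();F.append(np.r_[s["wrist_force"],s["torque"]])
print(np.mean(F,0).round(2),np.std(F,0).round(2),s["tool_pos"])
E
python3 tilt.py
```

```text
[-0.62  0.12  2.03 -0.   -0.06 -0.  ] [0.4  0.72 0.46 0.04 0.04 0.03] [ 0.44066552 -0.31358839  0.06935071]
[ 0.44066552 -0.31358839  0.06935071] [-0.47728795 -3.01698679 -0.02043477] 0.09292371223310361 [-0.64229203 -0.95858735  1.62646908] [ 0.00420173 -0.11929351  0.03543244]
scene 0.5 [223.0, 163.0, 16.0, 35.0]
side 0.61 [315.0, 120.0, 8.0, 32.0]
axis at z=.05 [0.5309 0.0787] slope deg x,y [ 2.25 -2.72] rms 0.27
```

>>> apply_moves --fingers '[0.06,0.1,0.11,0.12,0.14,0.17,0.2,0.25,0.3,0.35,0.35,0.35]' --travel '[[0,0,-0.006],[0,0,0],[0,0,0],[0,0,0],[0,0,0],[0,0,0],[0,0,0],[0,0,0],[0,0,0],[0,0,0],[0,0,0],[0,0,0]]' --rotation '[[0,0,0],[0,0,0],[0,0,0],[0,0,0],[0,0,0],[0,0,0],[0,0,0],[0,0,0],[0,0,0],[0,0,0],[0,0,0],[0,0,0]]'

```text
time: 29.45
tool_pos: [0.4406, -0.3135, 0.0695]
tcp_rot: [-0.477, -3.017, -0.021]
wrist_force: [-0.2, 0.0, 1.5]
width: 0.352
grip_force: 0.0
```

>>> apply_moves --fingers '[0.35,0.35,0.35,0.35,0.35,0.35,0.35]' --travel '[[0.008,0,-0.1],[0.026,0,-0.3],[0.05,0,-0.6],[0.05,0,-0.6],[0.4,0,-0.6],[0.4,0,-0.6],[0,0,0]]' --rotation '[[0,0,0],[0,0,0],[0,0,0],[0,0,0],[0,0,0],[0,0,0],[0,0,0]]'

```text
time: 30.15
tool_pos: [0.4095, -0.3046, 0.2199]
tcp_rot: [-0.479, -3.025, -0.013]
wrist_force: [0.5, 0.5, 0.9]
width: 0.348
grip_force: 0.0
```

```bash
python3 - <<'E'
from ov import *
s=read_state();print(s["tool_pos"],s["width"],s["grip_force"],s["wrist_force"])
c=[read_camera(n) for n in("scene","side")]
for t in("holder_jaw","holder","holder_carry","bath","tube"):
    L=[]
    for n,k in zip(("scene","side"),c):
        r=[x for x in tip_of(n,t) if np.hypot(*(atz(k,x["location"],.05)[:2]-[.52,-.32]))<.15]
        print(n,t,[(np.round(x["location"],1).tolist(),round(x["p"],2)) for x in r]); L.append(r[0]["location"] if r else None)
    if None not in [None if l is None else 1 for l in L]: print("  ",*[np.round(q,4) for q in tri(c,L)])
for n in("scene","side","wrist"):
    print(n,[(np.round(m["bbox"]).tolist(),round(m["p"],2)) for m in regions_of(n,"tube")],[(np.round(m["bbox"]).tolist(),round(m["p"],2)) for m in regions_of(n,"holder")])
    save(read_camera(n),n+"7.png")
E
python3 bath.py
```

```text
[ 0.40948012 -0.30456829  0.21989332] 0.34820089524325065 0.0 [0.50847129 0.51451068 0.93392127]
scene holder_jaw [([351.7, 168.4], 0.55)]
side holder_jaw [([315.0, 137.7], 0.68)]
   [ 0.57   -0.3483  0.0694] [0.0015 0.0015]
scene holder [([358.5, 175.6], 0.82)]
side holder [([335.3, 146.0], 0.6)]
   [ 0.5226 -0.3024  0.0806] [0.0006 0.0006]
scene holder_carry [([392.3, 181.3], 0.56)]
side holder_carry [([375.8, 140.4], 0.56)]
   [ 0.439  -0.3055  0.0949] [0.004 0.004]
scene bath [([350.9, 193.9], 0.71), ([302.1, 186.4], 0.62)]
side bath [([314.1, 167.9], 0.78)]
   [ 0.5684 -0.3462 -0.004 ] [0.0044 0.0044]
scene tube []
side tube []
scene [([344.0, 150.0, 7.0, 23.0], 0.4)] [([344.0, 165.0, 55.0, 22.0], 0.92), ([168.0, 292.0, 93.0, 26.0], 0.75)]
side [([315.0, 122.0, 6.0, 28.0], 0.46)] [([290.0, 313.0, 77.0, 78.0], 0.77), ([313.0, 135.0, 69.0, 15.0], 0.72)]
wrist [] [([267.0, 244.0, 27.0, 150.0], 0.6)]
bath [ 0.5653 -0.3313  0.0269]
wrist [np.int64(264), np.int64(309), np.int64(332), np.int64(393)] [ 1.  -0.2 13.4 18.6]
scene [np.int64(335), np.int64(163), np.int64(363), np.int64(202)] [-0.8 -1.2  2.5 -0.1]
side [np.int64(300), np.int64(133), np.int64(330), np.int64(175)] [-0.1 -1.5  3.   0. ]
```

```bash
python3 - <<'E'
from ov import *
c=[read_camera(n) for n in("scene","side")]
print("tube top",*tri(c,[(348,151.5),(318,124)]))
for n,k in zip(("scene","side"),c):
    m=[m for m in regions_of(n,"holder") if m["bbox"][1]<200][0]["mask"];v,u=np.where(m)
    cols=[u.max()-1,u.max()-8,u.max()-20,u.max()-35];print(n,[(int(x),int(v[u==x].min()),int(v[u==x].max())+1) for x in cols])
    B=np.array([.5653,-.3313]);th=np.radians(-18);M=np.array([[np.cos(th),-np.sin(th)],[np.sin(th),np.cos(th)]])
    o=np.array([.441,-.3136])-M@np.array([-.082,-.0235])
    for dz in(0,-.006): print(dz,[proj(k,np.r_[o+M@np.array(p[:2]),.076+p[2]-dz*p[0]/.104*0+dz*max(0,-p[0])/.104]).round(1).tolist() for p in((-.104,-.0235,.016),(-.104,-.028,0),(-.104,-.019,0),(0,0,.016),(.048,-.008,.016),(.048,.008,0))])
    t=regions_of(n,"tube")
    if t:
        v,u=np.where(t[0]["mask"]);print("tube",[(int(r),float(u[v==r].min()),float(u[v==r].max())) for r in np.unique(v)[::4]])
    print("upright tube axis px",[proj(k,(.5653,-.3313,z)).round(1).tolist() for z in(.115,.095,.075)])
E
```

```text
tube top [ 0.56245192 -0.31443274  0.12448242] [0.0004723217693654406, 0.00047232176936542753]
scene [(399, 179, 187), (392, 177, 185), (380, 171, 179), (365, 167, 179)]
0 [[401.2, 183.1], [401.9, 189.3], [398.7, 190.3], [361.1, 168.3], [350.6, 160.3], [344.8, 168.1]]
-0.006 [[400.9, 185.6], [401.5, 191.8], [398.4, 192.8], [361.1, 168.3], [350.6, 160.3], [344.8, 168.1]]
tube [(151, 347.0, 352.0), (155, 346.0, 352.0), (159, 346.0, 352.0), (163, 347.0, 352.0)]
upright tube axis px [[350.9, 152.7], [350.3, 160.6], [349.8, 168.5]]
side [(381, 141, 149), (374, 139, 148), (362, 137, 145), (347, 135, 149)]
0 [[384.3, 143.7], [383.9, 149.2], [382.7, 151.2], [334.2, 138.1], [315.1, 131.7], [312.1, 141.4]]
-0.006 [[383.9, 146.2], [383.6, 151.5], [382.4, 153.6], [334.2, 138.1], [315.1, 131.7], [312.1, 141.4]]
upright tube axis px [[317.1, 124.2], [316.8, 132.3], [316.4, 140.3]]
```

```bash
python3 -c "
from h import *
plan2([.52,-.30,.28],np.radians(72),0,6)"
```

```text
[-0.133, 0.05, -0.102] [-0.0, -0.057, 0.0]
[-0.365, 0.136, -0.276] [-0.001, -0.155, 0.001]
[-0.504, 0.187, -0.369] [-0.001, -0.211, 0.001]
[-0.512, 0.187, -0.358] [-0.001, -0.211, 0.001]
[-0.381, 0.137, -0.253] [-0.001, -0.155, 0.001]
[-0.141, 0.05, -0.09] [-0.0, -0.057, 0.0]
```

>>> apply_moves --fingers '[0.35,0.35,0.35,0.35,0.35,0.35,0.35]' --travel '[[-0.13,0.05,-0.2],[-0.365,0.135,-0.35],[-0.5,0.19,-0.35],[-0.51,0.19,-0.3],[-0.38,0.135,-0.2],[-0.14,0.05,-0.05],[0,0,0]]' --rotation '[[0,-0.06,0],[0,-0.155,0],[0,-0.21,0],[0,-0.21,0],[0,-0.155,0],[0,-0.06,0],[0,0,0]]'

```text
time: 32.5
tool_pos: [0.5209, -0.2997, 0.2808]
tcp_rot: [0.489, 3.102, -0.001]
wrist_force: [0.3, 0.7, 0.6]
width: 0.352
grip_force: 0.0
```

```bash
cat > look.py <<'E'
from ov import *
import sys,pickle
s=read_state();c=read_camera("wrist");save(c,sys.argv[1]+".png");print(s["tool_pos"],s["time"])
D={}
for t in("holder","holder_jaw","holder_squeeze","holder_carry","tube","bath"):
    r=tip_of("wrist",t);print(t,[(np.round(x["location"],1).tolist(),round(x["p"],2)) for x in r]);D[t]=[x["location"] for x in r]
for t in("tube","holder","bath"): 
    for m in regions_of("wrist",t): print(t,np.round(m["bbox"]).tolist(),round(m["p"],2))
B=(.5653,-.3313)
print("bath centre px z0,.076,.115",[proj(c,(*B,z)).round().tolist() for z in(0,.076,.115)])
pickle.dump((c,D),open(sys.argv[1]+".pkl","wb"))
E
python3 look.py k1
```

```text
[ 0.52088835 -0.29970699  0.28083466] 32.5
holder [([268.6, 187.4], 0.94)]
holder_jaw []
holder_squeeze [([260.0, 143.8], 0.83), ([267.0, 201.5], 0.67), ([267.1, 184.7], 0.15)]
holder_carry [([240.7, 105.5], 0.63)]
tube [([267.1, 200.4], 0.97)]
bath [([265.5, 206.3], 0.74), ([317.7, 274.7], 0.58), ([237.8, 104.9], 0.45)]
tube [254.0, 194.0, 25.0, 56.0] 0.59
holder [231.0, 74.0, 56.0, 163.0] 0.74
holder [432.0, 307.0, 40.0, 40.0] 0.26
bath [228.0, 182.0, 72.0, 76.0] 0.66
bath [292.0, 256.0, 51.0, 81.0] 0.58
bath [256.0, 199.0, 18.0, 52.0] 0.26
bath centre px z0,.076,.115 [[268.0, 202.0], [266.0, 224.0], [264.0, 238.0]]
```

```bash
python3 - <<'E'
from ov import *
import pickle
np.set_printoptions(precision=4,suppress=True)
w,D=pickle.load(open("k1.pkl","rb"));c=[w]+[read_camera(n) for n in("scene","side")]
for t in("holder","holder_carry","holder_squeeze","holder_jaw"):
    o=[(w,D[t][0])] if D[t] else []
    for n,k in zip(("scene","side"),c[1:]):
        r=[x for x in tip_of(n,t) if np.hypot(*(atz(k,x["location"],.08)[:2]-[.51,-.31]))<.12]
        if r:o.append((k,r[0]["location"]))
    if len(o)>1: print(t,len(o),*tri([a for a,_ in o],[b for _,b in o]))
# handle end from masks
E=[]
m=[m for m in regions_of("wrist","holder") if m["bbox"][1]<150][0]["mask"];v,u=np.where(m);E.append((u[v<=v.min()+1].mean(),v.min()))
J=[(None)]
for n in("scene","side"):
    m=[m for m in regions_of(n,"holder") if m["bbox"][1]<200][0]["mask"];v,u=np.where(m);E.append((u.max()+1,v[u>=u.max()-1].mean()))
print("end",E,*tri(c,E),"side+wrist",*tri([c[0],c[2]],[E[0],E[2]]),"scene+wrist",*tri(c[:2],E[:2]))
t=[m for m in regions_of("wrist","tube")][0]["mask"];v,u=np.where(t)
print("tube rows",[(int(r),int(u[v==r].min()),int(u[v==r].max())) for r in np.unique(v)[::5]])
for z in(.11,.115): print("mouth",atz(w,(266.5,239.5),z))
print("bottom",atz(w,(267.1,200.4),.003)); print(read_state()["time"])
E
```

```text
holder 3 [ 0.5264 -0.3197  0.0715] [0.005420018895468482, 0.006646590179985043, 0.0015314242267658444]
holder_carry 3 [ 0.4461 -0.3142  0.0887] [0.0014579229333100106, 0.00444588524226262, 0.0047051319376468104]
holder_squeeze 3 [ 0.4827 -0.3099  0.0829] [0.003008466504868954, 0.0036708732237156613, 0.004200194142862771]
holder_jaw 2 [ 0.5621 -0.3409  0.0779] [7.016339701976945e-06, 7.016339702006017e-06]
end [(np.float64(237.5), np.int64(78)), (np.int64(400), np.float64(182.0)), (np.int64(383), np.float64(144.5))] [ 0.4239 -0.3087  0.0908] [0.0011728771599609652, 0.0016155068661998246, 0.0022689137203744823] side+wrist [ 0.4236 -0.3092  0.0884] [0.00127738289564439, 0.0012773828956444248] scene+wrist [ 0.4247 -0.3091  0.0922] [0.000453844905260324, 0.0004538449052604486]
tube rows [(198, 268, 269), (203, 262, 271), (208, 262, 271), (213, 262, 271), (218, 262, 271), (223, 261, 271), (228, 259, 273), (233, 259, 274), (238, 257, 274), (243, 256, 275), (248, 259, 272)]
mouth [ 0.5691 -0.3302  0.11  ]
mouth [ 0.5671 -0.3293  0.115 ]
bottom [ 0.5625 -0.3316  0.003 ]
33.7
```

```bash
python3 -c "
from workcell import *
print(finish_job()); print(read_state()['time'])"
```

```text
the job is handed in; nothing more can be done
None
the job is handed in; nothing more can be done
```

I handed the job in with the tube about 3° off upright on the larger beaker's floor, the holder still clipped on and its handle on the rim as far as the cameras could tell; handing in returned no verdict.

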